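Open a socket block's cover and fit the punch that suits its depth

ROBOT

A 7-joint arm with a two-finger parallel gripper is mounted at the origin on the work surface. World frame = base frame: x ahead of the robot, y to its left, z up, the work surface at z = 0. Lengths are in m, angles in rad, forces in N, time in s.
With the tool pointing down it reaches from about 0.4 to 0.85 m from the base axis. Payload 10.4 kg.
Tool frame: the origin (TCP) lies at the very end of the fingers, on their centre line; the grasp point (between the pads) lies manip.hold_point_z behind it (manip.hold_point_z is the distance from the TCP to the grasp point, in m); z points along the fingers, x is the direction in which the jaws open and shut, and the axes are right-handed (so a half turn about z gives the same grasp; the last joint's range is limited). The gripper opens to 85 mm and grips with 20 to 120 N. Pads are 22 mm wide; open, the fingers measure 114 mm over their backs; the gripper's body (76 mm by 85 mm) begins 54 mm behind the grasp point. The pads swing forward as they close: fully open they stand 13 mm farther back than shut.
Start: joints at [-1.2, 0.332, -0.065, 1.46, 0.022, 1.35, -0.088], TCP at [0.24, 0.577, 0.205] pointing down, gripper open.
Joint ranges: [-2.6, 2.6], [-0.5, 2.12], [-1.47, 1.34], [0.16, 2.42], [-1.27, 4.41], [0.06, 2.06], [-2.6, 2.6]. Speed limits (rad/s): [2.22, 2.22, 2.79, 2.79, 3.14, 3.14, 3.14].

INTERFACE

Orientations are given as a unit quaternion [x, y, z, w].
In Python, from workcell import readout, camera, camera_info, manip gives the robot as it stands.
- The arm moves only by the tool play_rows, never from a script. Its argument "rows" is a list of rows, each a list of 3 entries, a list of its own where there are three numbers: the shift along the world's x, y, z in mm, then the turn, a rotation vector about the world's x, y, z in degrees, then the finger opening in mm, from 0 to 85.4. In form: [[[tx, ty, tz], [rx, ry, rz], fingers], ...]. A call has 1 to 12 rows; each row shifts and turns the commanded pose from where the row before left it; what a row does not reach is not made up. A row lasts 1/8 s, in which the tool goes at most 62.5 mm and 10.7 degrees, less where a joint would pass 70% of its speed; a pose out of reach is approached as far as the arm can. A call with a gripper value outside its range is refused whole. The fingers move at their own pace and stop on an object; "force" is the grip in N (left out, the last holds). Time passes only in rows, so rows that do not move let the fingers close. It gives the time, the measured TCP pose, the force and the opening at its end, in the units of the state.
- readout.get_obs(): the state, without advancing time (a new reading comes with each control period).
- camera(name): name is "scene" or "top" or "wrist"; returns the picture (384x512x3 uint8, blue, green, red); there is no depth.
- camera_info(name): a dict with "fx", "fy", "cx", "cy" (pixels), "k1" (the pictures are not rectified: a ray, as slopes to the right and down, at radius r is drawn at 1 + k1 r^2 times it, then the intrinsics apply), "world_from_camera" (4x4, takes a point from camera to world coordinates). Camera axes: x right, y up, looking along -z (the intrinsics and any distortion apply to the point x, -y, -z); pixel columns grow to the right and rows downward; lengths in m; the calibration is good to about 2 mm. A picture is of the moment at which its call begins: read the wrist's pose just before it. camera_info takes no time and is no camera call; for the wrist camera it gives the pose at the moment of the call.
- manip.hand_in(): hands the job in, once; it reports no verdict.
The state is a dict: "clock": time; "joint_pos": joint angles; "joint_velocities": joint speeds; "tau": joint torques, N m; "position": TCP position; "ee_rot": TCP orientation; "ft_force": force on the tool from outside, world axes, zero at the start; "torque": the same for the moment, N m; "grip_width": opening from 0.0 (shut) to 1.0 (fully open).
Only numpy, scipy, OpenCV 4.12 (cv2) and the standard library are available. Lean on these libraries where they do the work, as an engineer would, in place of code of your own. Each camera call takes 0.05 s, during which the arm holds its last target.

TASK

Take the green dust cover of the socket block by its brass bar, swing it up past vertical and lower it gently onto its stop posts, never letting it drop. Then probe the socket with the depth rod and put the rod back in its hole beside the block. Finally stand in the socket, down on its bottom, the one punch that then shows 60 mm above the block, leaving the other two in the rack and the rest of the bench undisturbed.

Things in the scene. Friction and masses are not known exactly. Their poses are not given: they have to be found in the camera images.
- block: Steel block, 120 x 100 x 80 mm high on a 130 x 220 x 12 mm base plate (block y -60 to 160), fixed. Origin: centre of its underside, on the bench; z up. The green dust cover lies over the top when closed (its top 90 mm above the bench), hinged at block y +50, z 90 mm (hinge axis along x). Two green stop posts, 127 mm high, stand at its x -40 and 40, y 135 mm.
- socket (a point): Centre of the socket's mouth, 80 mm above the bench (block x 0, y -10 mm); axes as the block's. A vertical blind hole 17 mm across with a chamfered mouth. Its depth is unknown: 24, 36 or 48 mm.
- cover (a joint): Angle of the dust cover, rad: 0 = closed, flat on the block; pi/2 = upright; 2.618 = resting on its stop posts, then rising at 30 degrees outward on the block's +y side. The hinge is nearly free (friction under 0.05 N m): let go past upright, the cover falls onto its stop; before that, shut. It weighs 0.2 to 0.4 kg.
- bar (a point): Middle of the cover's grip bar: round brass, 10 mm diameter, parallel to the hinge and 140 mm from its axis, beyond the cover's free edge (block y -90, z 90 mm when closed). 85 mm clear between the arms at its ends; a 35 mm gap between bar and cover. The bar may turn between the fingers. Axes turn with the cover.
- rod_hole (a point): Centre of the mouth of the depth rod's vertical hole, 11 mm across and 34 mm deep, in the top of a dark steel boss (40 x 40 x 45 mm high) fixed to the block's +x side, at block x 90, y -20 mm; 45 mm above the bench. Axes as the block's.
- holder: Inclined wooden block, 56 x 150 x 45 mm, of the punch rack, fixed on a 100 x 160 mm base. Origin: centre of its underside, 30 mm above the bench. Its z is the axis of its three punch holes, leaning 22 degrees towards the robot. The holes, 16 mm across and 34 mm deep, open in its top face (z 45, x 0) at y -50, 0 and 50 mm; punches lean a little in them.
- rod: Depth rod, 120 mm long: steel, 8 mm in diameter, with a black grip of 14 mm diameter over its top 45 mm. Origin: centre of the tip (lower end); z runs along the rod to the grip. About 60 g. Stands in its hole in the boss beside the block at the start.
- punch_short: Plain steel punch, 14 mm in diameter, 84 mm long, with a yellow band from 4 to 20 mm below its top; about 100 to 130 g. Standing in a 24 mm deep socket it shows 60 mm. Origin: centre of its foot; z runs along it to its top. Starts in one of the three punch holes of the rack.
- top_short (a point): Centre of the top face of the punch with the yellow band.
- punch_mid: Plain steel punch, 14 mm in diameter, 96 mm long, with a blue band from 4 to 20 mm below its top; about 100 to 130 g. Standing in a 36 mm deep socket it shows 60 mm. Origin: centre of its foot; z runs along it to its top. Starts in one of the three punch holes of the rack.
- top_mid (a point): Centre of the top face of the punch with the blue band.
- punch_long: Plain steel punch, 14 mm in diameter, 108 mm long, with a red band from 4 to 20 mm below its top; about 100 to 130 g. Standing in a 48 mm deep socket it shows 60 mm. Origin: centre of its foot; z runs along it to its top. Starts in one of the three punch holes of the rack.
- top_long (a point): Centre of the top face of the punch with the red band.
- brick: Bystander, not to be disturbed: cream soldering brick 100 x 60 x 30 mm. Origin at its underside.
- hammer: Bystander, not to be disturbed: small hammer 220 mm long, lying. Origin at its underside.
- spool: Bystander, not to be disturbed: copper-coloured spool, 48 mm across, 40 mm high. Origin at its underside.
- jar: Bystander, not to be disturbed: amber glass jar, 56 mm across, 65 mm high. Origin at its underside.
- file: Bystander, not to be disturbed: wooden-handled tool 200 mm long, lying. Origin at its underside.
- dish: Bystander, not to be disturbed: white ceramic bowl, 90 mm across, 35 mm high. Origin at its underside. Fixed equipment up to 0.2 m high stands along the back of the bench (x beyond 0.8 m) and at its sides (|y| beyond 0.54 m).
- brush: Bystander, not to be disturbed: small bench brush 130 mm long, lying. Origin at its underside.
Mind the look-alikes: they are no part of the job. What is shaped like the part that bears holder but red is not meant.

How it is judged:
On the way, in this order (a step that is already met when the one before it is completed fails the run):
1. the cover has been lowered onto its stop (value of joint cover above 2.54 rad and velocity of joint cover below 0.1 rad/s), for 0.3 s.
2. the depth rod's tip is at least 20 mm down in the socket (z of rod in the frame of socket below -0.02 m and horizontal distance between rod and socket below 0.009 m), for 0.1 s.
At the end, for the whole second after the job is handed in: The cover rests on its stop (above 2.54 rad); the rod stands in its boss and two punches in rack holes (ends 19 mm or more below the faces; rod upright within 0.2 rad, punches within 0.3 of the hole axes); the third punch stands in the socket, upright within 0.2 rad, showing 55 to 65 mm (value of joint cover above 2.54 rad and z of rod in the frame of block below 0.026 m and horizontal distance between rod and rod_hole below 0.008 m and angle between rod's own z axis and vertical below 0.2 rad and linear speed of rod below 0.02 m/s and (((horizontal distance between punch_short and socket below 0.008 m and angle between punch_short's own z axis and vertical below 0.2 rad and z of top_short in the frame of socket between 0.055 and 0.065 m and linear speed of punch_short below 0.02 m/s) and (z of punch_mid in the frame of holder between 0 and 0.026 m and angle between the z axis of punch_mid and the z axis of holder, either way round below 0.3 rad and distance between punch_mid and holder below 0.1 m and linear speed of punch_mid below 0.02 m/s) and (z of punch_long in the frame of holder between 0 and 0.026 m and angle between the z axis of punch_long and the z axis of holder, either way round below 0.3 rad and distance between punch_long and holder below 0.1 m and linear speed of punch_long below 0.02 m/s)) or ((horizontal distance between punch_mid and socket below 0.008 m and angle between punch_mid's own z axis and vertical below 0.2 rad and z of top_mid in the frame of socket between 0.055 and 0.065 m and linear speed of punch_mid below 0.02 m/s) and (z of punch_short in the frame of holder between 0 and 0.026 m and angle between the z axis of punch_short and the z axis of holder, either way round below 0.3 rad and distance between punch_short and holder below 0.1 m and linear speed of punch_short below 0.02 m/s) and (z of punch_long in the frame of holder between 0 and 0.026 m and angle between the z axis of punch_long and the z axis of holder, either way round below 0.3 rad and distance between punch_long and holder below 0.1 m and linear speed of punch_long below 0.02 m/s)) or ((horizontal distance between punch_long and socket below 0.008 m and angle between punch_long's own z axis and vertical below 0.2 rad and z of top_long in the frame of socket between 0.055 and 0.065 m and linear speed of punch_long below 0.02 m/s) and (z of punch_short in the frame of holder between 0 and 0.026 m and angle between the z axis of punch_short and the z axis of holder, either way round below 0.3 rad and distance between punch_short and holder below 0.1 m and linear speed of punch_short below 0.02 m/s) and (z of punch_mid in the frame of holder between 0 and 0.026 m and angle between the z axis of punch_mid and the z axis of holder, either way round below 0.3 rad and distance between punch_mid and holder below 0.1 m and linear speed of punch_mid below 0.02 m/s)))); the robot touches nothing.
It fails at once if the cover drops onto its stop, or falls shut, faster than 2.5 rad/s (0.35 m/s at the bar) ((value of joint cover above 2.1 rad and velocity of joint cover above 2.5 rad/s) or velocity of joint cover below -2.5 rad/s).
It fails at once if a bystander (brick, hammer, spool, jar, file, dish or brush) is shifted more than 30 mm (distance of any of brick, hammer, spool, jar, file, dish, brush from where it was at the start of the episode above 0.03 m).
It also fails if it takes over 72 s, if anything falls off the work surface, if the arm or the gripper's body presses on something with over 40 N, if the wrist force passes 120 N, or if a joint passes its speed limit or range.

## Working session

There is one attempt and no reset: what is moved stays moved. The work goes in short steps, Python scripts to look and compute and a tool call to move; the robot and the scene stay as the last step left them, time stands still between calls to the robot, and variables do not carry over. Pictures are saved under pics/ and viewed, and the job is handed in when it is done.

Besides the shell and the picture viewer there is one more tool, called after "Request:" as name(argument=value, ...) on one line, values as JSON. play_rows: Moves the arm, as the interface text tells. Its arguments: {"type":"object","properties":{"rows":{"type":"array"},"force":{"type":"number"}},"required":["rows"]}

```bash
ls; mkdir -p pics; cat > h.py <<'E'
import numpy as np, cv2
from workcell import readout, camera, camera_info, manip
def snap(n,f):
    i=camera_info(n); im=camera(n); cv2.imwrite('pics/'+f+'.png',im); np.save('pics/'+f+'.npy',i,allow_pickle=True); return im,i
E
python3 - <<'E'
from h import *
o=readout.get_obs(); print(o, manip.hold_point_z)
for n in ['scene','top','wrist']:
    im,i=snap(n,n+'0'); print(n,i)
E
```

```text
pics
{'clock': 0.0, 'joint_pos': array([-1.19960427,  0.33286684, -0.06468246,  1.46095027,  0.02157174,
        1.34988391, -0.08846169]), 'joint_velocities': array([-9.95260453e-05,  4.86992756e-04, -1.16058311e-03,  4.67681970e-04,
       -2.22353840e-03,  1.03211612e-03,  1.10285940e-03]), 'tau': array([-1.01648715e-03, -6.25439930e+01,  4.83479560e-02, -3.91608703e+01,
        1.60300214e-02,  9.76192416e-03, -1.26202941e-06]), 'position': array([0.23965668, 0.57677892, 0.20371477]), 'ee_rot': array([ 8.31762709e-01,  5.55130882e-01, -5.75779258e-04,  4.10561433e-04]), 'ft_force': array([0.03940861, 0.25677147, 0.47932392]), 'torque': array([-0.01886527, -0.0136469 ,  0.013207  ]), 'grip_width': 1.0004681393364518} 0.0187
scene {'fx': 448.4283708225008, 'fy': 448.4283708225008, 'cx': 258.3362196101712, 'cy': 190.07624339679157, 'k1': -0.014036448781758791, 'world_from_camera': array([[-0.05041722, -0.59277797,  0.80378628,  1.55969644],
       [ 0.99870804, -0.02480479,  0.04435054,  0.07220173],
       [-0.00635228,  0.80498385,  0.59326272,  0.85625913],
       [ 0.        ,  0.        ,  0.        ,  1.        ]])}
top {'fx': 425.16756901437816, 'fy': 425.16756901437816, 'cx': 257.5081373948684, 'cy': 188.86895447010198, 'k1': 0.055387017488943285, 'world_from_camera': array([[ 0.02985264,  0.99136085, -0.12772034,  0.37018627],
       [-0.99953782,  0.02887348, -0.0095115 ,  0.02350127],
       [-0.0057416 ,  0.12794525,  0.99176461,  1.48646189],
       [ 0.        ,  0.        ,  0.        ,  1.        ]])}
wrist {'fx': 344.70496823657817, 'fy': 344.70496823657817, 'cx': 255.77221140631008, 'cy': 192.7982667538277, 'k1': 0.011517796641262143, 'world_from_camera': array([[ 0.38356114, -0.88679368, -0.25783292,  0.17526673],
       [ 0.92351463,  0.36792991,  0.10838958,  0.60493185],
       [-0.00125475, -0.2796865 ,  0.96009056,  0.37295613],
       [ 0.        ,  0.        ,  0.        ,  1.        ]])}
```

View pics/scene0.png

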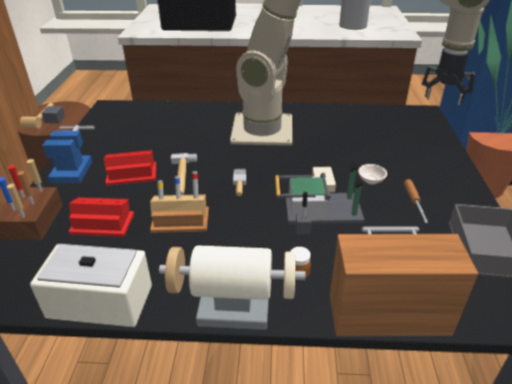

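View pics/top0.png

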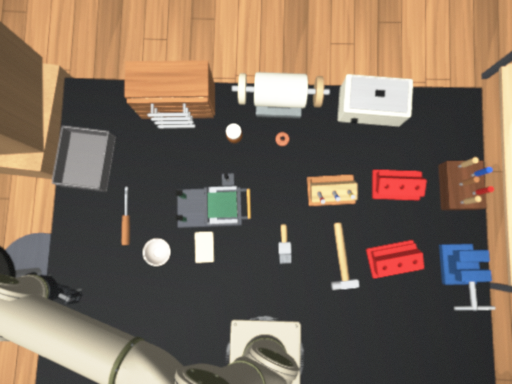

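```bash
python3 - <<'E'
import cv2
a=cv2.imread('pics/top0.png');b=cv2.imread('pics/scene0.png')
c=a[160:260,160:300];cv2.imwrite('pics/t1.png',cv2.resize(c,None,fx=5,fy=5,interpolation=cv2.INTER_CUBIC))
c=a[160:220,290:370];d=cv2.resize(c,None,fx=7,fy=7,interpolation=cv2.INTER_CUBIC);cv2.imwrite('pics/t2.png',d)
c=b[150:240,265:395];cv2.imwrite('pics/s1.png',cv2.resize(c,None,fx=6,fy=6,interpolation=cv2.INTER_CUBIC))
c=b[145:240,140:225];cv2.imwrite('pics/s2.png',cv2.resize(c,None,fx=6,fy=6,interpolation=cv2.INTER_CUBIC))
E
```

```text
(no output)
```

View pics/t1.png

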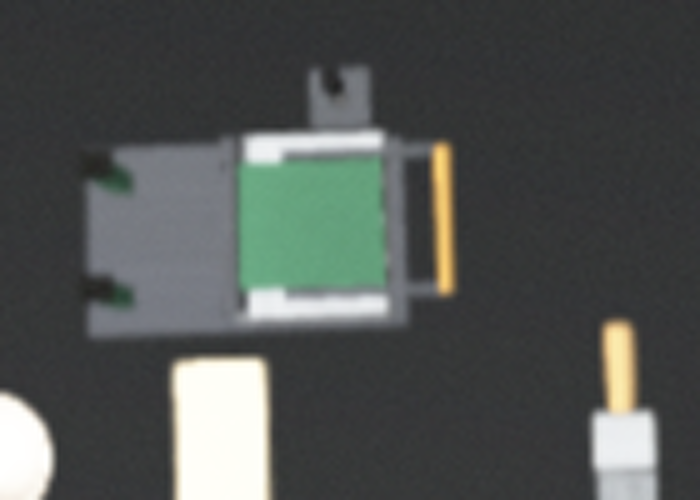

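View pics/t2.png

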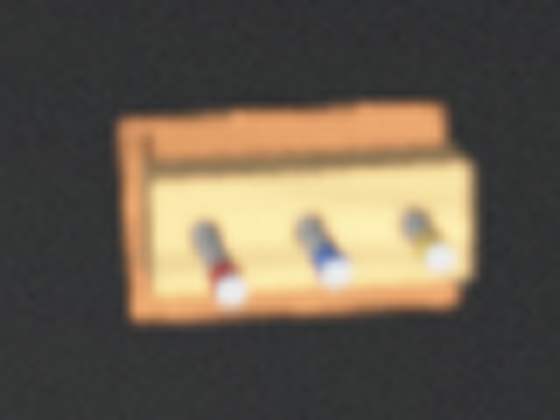

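View pics/s1.png

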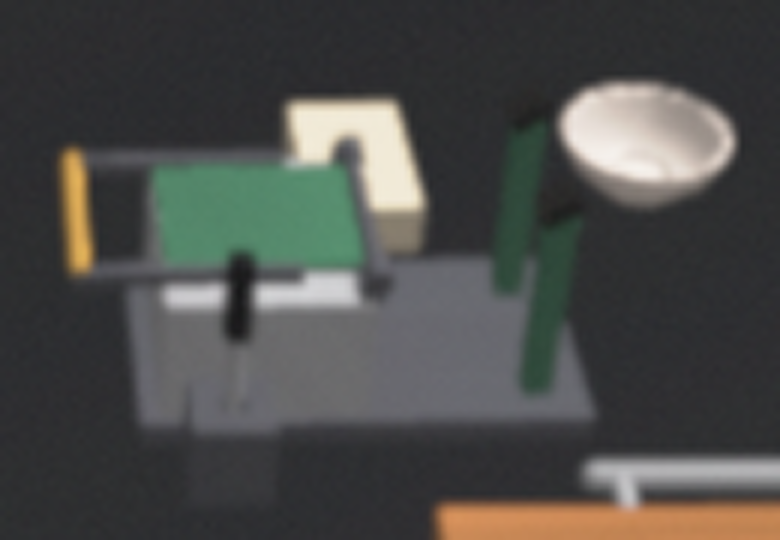

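View pics/s2.png

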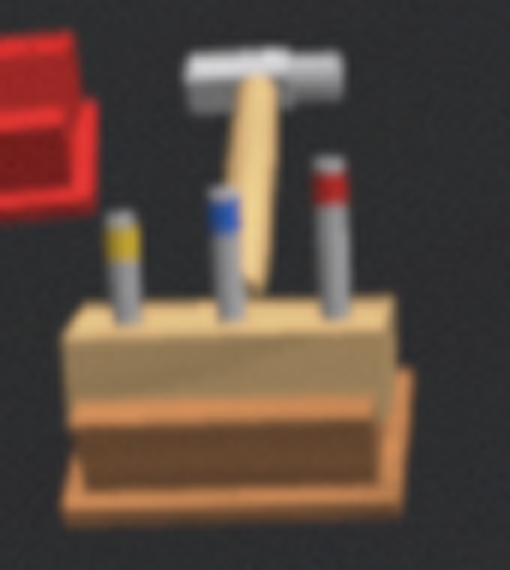

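```bash
cat >> h.py <<'E'
def proj(i,P):
    P=np.atleast_2d(P); T=np.linalg.inv(i['world_from_camera']); c=P@T[:3,:3].T+T[:3,3]
    u=c[:,0]/-c[:,2]; v=-c[:,1]/-c[:,2]; k=1+i['k1']*(u*u+v*v)
    return np.stack([i['fx']*u*k+i['cx'], i['fy']*v*k+i['cy']],1)
def ray(i,p):
    K=np.array([[i['fx'],0,i['cx']],[0,i['fy'],i['cy']],[0,0,1]])
    q=cv2.undistortPoints(np.array([[p]],float),K,np.array([i['k1'],0,0,0.]))[0,0]
    T=i['world_from_camera']; d=T[:3,:3]@np.array([q[0],-q[1],-1]); return T[:3,3],d/np.linalg.norm(d)
def tri(L):
    A=np.zeros((3,3));b=np.zeros(3)
    for i,p in L:
        o,d=ray(i,p);M=np.eye(3)-np.outer(d,d);A+=M;b+=M@o
    X=np.linalg.solve(A,b); return X,[np.linalg.norm(proj(i,X)[0]-p) for i,p in L]
def atz(i,p,z):
    o,d=ray(i,p); return o+d*(z-o[2])/d[2]
def ld(f): return np.load('pics/'+f+'.npy',allow_pickle=True).item()
E
python3 - <<'E'
from h import *
t=ld('top0');s=ld('scene0')
T=lambda x,y:((x+.5)/5-.5+160,(y+.5)/5-.5+160)
T2=lambda x,y:((x+.5)/7-.5+290,(y+.5)/7-.5+160)
S=lambda x,y:((x+.5)/6-.5+265,(y+.5)/6-.5+150)
S2=lambda x,y:((x+.5)/6-.5+140,(y+.5)/6-.5+145)
for n,a,b in [('bar far',T(443,147),S(80,266)),('bar near',T(446,291),S(72,153)),('rod top',T(333,82),S(240,258)),('post+',T(97,163),S(562,206)),('post-',T(97,288),S(527,110)),
 ('red',T2(231,290),S2(329,162)),('blue',T2(337,271),S2(221,192)),('yel',T2(440,257),S2(122,216))]:
    X,r=tri([(t,a),(s,b)]); print(n,X.round(4),np.round(r,2))
for n,a in [('c++',(87,148)),('c-+',(88,337)),('c--',(407,324))]:
    print(n,atz(t,T(*a),.012).round(4))
for n,a in [('h',(120,118)),('h2',(132,322)),('h3',(445,102))]:print(n,atz(t,T2(*a),.015).round(4))
E
```

```text
bar far [0.5477 0.0695 0.0975] [0.62 0.72]
bar near [0.453  0.0643 0.0967] [0.57 0.62]
rod top [0.5837 0.1411 0.1311] [0.73 0.87]
post+ [0.5277 0.2924 0.1242] [0.95 1.1 ]
post- [0.4471 0.2868 0.1243] [0.58 0.64]
red [ 0.5104 -0.1694  0.1418] [0.5  0.56]
blue [ 0.5217 -0.2196  0.1308] [0.32 0.36]
yel [ 0.5304 -0.2674  0.1218] [0.6  0.67]
c++ [0.5507 0.3187 0.012 ]
c-+ [0.4193 0.3108 0.012 ]
c-- [0.4346 0.091  0.012 ]
h [ 0.6085 -0.1331  0.015 ]
h2 [ 0.5065 -0.1406  0.015 ]
h3 [ 0.6212 -0.2945  0.015 ]
```

Request:
play_rows(rows=[[[21,-46,6],[0,0,2.4],60],[[21,-46,6],[0,0,2.4],60],[[21,-46,6],[0,0,2.4],60],[[21,-46,6],[0,0,2.4],60],[[21,-46,6],[0,0,2.4],50],[[21,-46,6],[0,0,2.4],40],[[21,-46,6],[0,0,2.4],30],[[21,-46,6],[0,0,2.4],30],[[21,-46,6],[0,0,2.4],30],[[21,-46,6],[0,0,2.4],30],[[21,-46,6],[0,0,2.4],30],[[0,0,0],[0,0,0],30]])

```text
clock: 1.65
position: [0.4719, 0.0673, 0.271]
ee_rot: [0.685, 0.728, 0.0, 0.0]
ft_force: [-0.2, 0.9, 0.2]
grip_width: 0.351
```

```bash
python3 - <<'E'
from h import *
from scipy.spatial.transform import Rotation as R
o=readout.get_obs(); print(o['clock'],o['position'],R.from_quat(o['ee_rot']).as_matrix().round(3),o['joint_pos'].round(2),o['grip_width'],o['ft_force'])
im,i=snap('wrist','w1'); cv2.imwrite('pics/w1b.png',cv2.resize(im,(768,576),interpolation=cv2.INTER_CUBIC))
E
```

```text
1.65 [0.47191709 0.06730108 0.27095505] [[-0.061  0.998  0.001]
 [ 0.998  0.061 -0.   ]
 [-0.     0.001 -1.   ]] [-0.64 -0.05  0.39  1.75  0.02  1.44  1.38] 0.35096299755728405 [-0.22708862  0.87242114  0.23151607]
```

View pics/w1b.png

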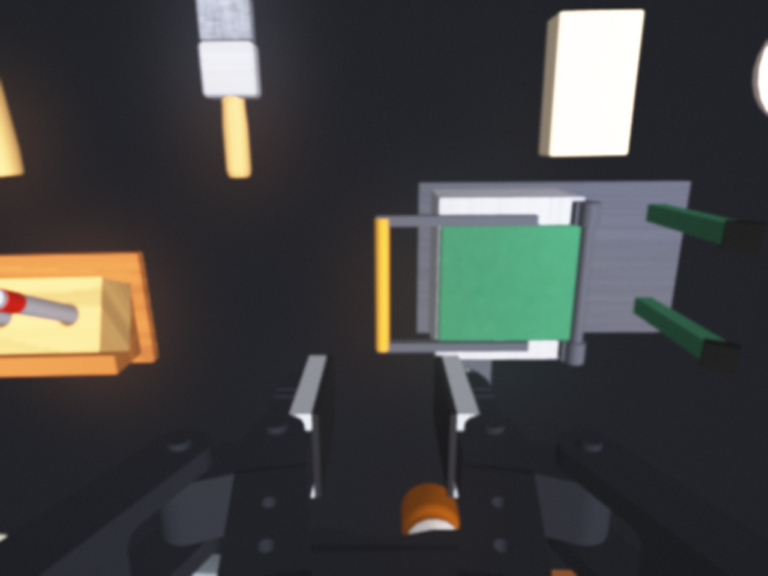

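```bash
cat > fit.py <<'E'
from h import *
from scipy.optimize import least_squares
t=ld('top0');s=ld('scene0');w=ld('w1')
T=lambda x,y:((x+.5)/5-.5+160,(y+.5)/5-.5+160)
S=lambda x,y:((x+.5)/6-.5+265,(y+.5)/6-.5+150)
W=lambda x,y:((x+.5)/1.5-.5,(y+.5)/1.5-.5)
obs=[(w,W(418,183),(-.065,-.06,.012)),(w,W(691,181),(-.065,.16,.012)),(w,W(668,334),(.065,.16,.012)),
(w,W(382.5,284.5),(0,-.09,.09)),
(t,T(87,148),(.065,.16,.012)),(t,T(88,337),(-.065,.16,.012)),(t,T(407,324),(-.065,-.06,.012)),
(t,T(444.5,219),(0,-.09,.09)),(s,S(76,210),(0,-.09,.09)),
(t,T(97,163),(.04,.135,.127)),(t,T(97,288),(-.04,.135,.127)),(s,S(562,206),(.04,.135,.127)),(s,S(527,110),(-.04,.135,.127)),
(w,W(742,236),(-.04,.135,.127)),(w,W(720,353),(.04,.135,.127))]
def B(p,X):
    c,q=np.cos(p[2]),np.sin(p[2]); X=np.array(X); return np.array([p[0]+c*X[0]-q*X[1],p[1]+q*X[0]+c*X[1],X[2]])
def f(p): return np.concatenate([(proj(i,B(p,X))[0]-q)*(1/1. if i is w else 1) for i,q,X in obs])
r=least_squares(f,[.4945,.155,.064],loss='soft_l1'); 
if __name__=='__main__':
    print(r.x,np.degrees(r.x[2])); print(f(r.x).reshape(-1,2).round(1))
    for n,X in [('bar',(0,-.09,.09)),('hinge',(0,.05,.09)),('sock',(0,-.01,.08)),('rodh',(.09,-.02,.045))]: print(n,B(r.x,X).round(4))
    print(tri([(w,W(383,350)),(t,T(443,147)),(s,S(80,266))]),tri([(w,W(382,219)),(t,T(446,291)),(s,S(72,153))]))
E
python3 fit.py
```

```text
[0.49517555 0.15635193 0.06365424] 3.6471191189781735
[[-0.7 -0.9]
 [-1.2 -0.3]
 [-2.  -1.9]
 [-1.9  0.2]
 [-0.4  0.2]
 [-0.3 -0.2]
 [-0.4  0.1]
 [-0.4 -0. ]
 [-0.9  1.7]
 [-1.5  0.1]
 [-1.3 -0. ]
 [-0.6 -1. ]
 [ 0.1 -0.8]
 [ 4.2  0.8]
 [ 2.9  3.6]]
bar [0.5009 0.0665 0.09  ]
hinge [0.492  0.2063 0.09  ]
sock [0.4958 0.1464 0.08  ]
rodh [0.5863 0.1421 0.045 ]
(array([0.54739528, 0.07023581, 0.0971492 ]), [np.float64(1.3956608496925573), np.float64(0.8473285637632143), np.float64(0.46413952182922436)]) (array([0.45324094, 0.06463647, 0.0968936 ]), [np.float64(0.7685492307371546), np.float64(0.681886031300577), np.float64(0.49640684141832386)])
```

Request:
play_rows(rows=[[[5,0,-33],[0,0,0],30],[[5,0,-33],[0,0,0],30],[[5,0,-33],[0,0,0],30],[[5,0,-33],[0,0,0],30],[[5,0,-33],[0,0,0],30],[[4,0,-32],[0,0,0],30],[[0,0,0],[0,0,0],30]], force=40)

```text
clock: 2.58
position: [0.4977, 0.0719, 0.0715]
ee_rot: [0.683, 0.731, -0.002, -0.001]
ft_force: [-0.2, 0.8, 1.3]
grip_width: 0.351
```

```bash
python3 - <<'E'
from h import *
o=readout.get_obs(); print(o['clock'],o['position'],o['joint_pos'].round(2),o['grip_width'],o['ft_force'])
im,i=snap('wrist','w2'); cv2.imwrite('pics/w2b.png',cv2.resize(im,(768,576),interpolation=cv2.INTER_CUBIC))
E
```

```text
2.575 [0.49770654 0.07190855 0.07147958] [-0.61  0.19  0.41  1.95 -0.09  1.02  1.48] 0.3514362512062649 [-0.20000808  0.83515207  1.28472617]
```

View pics/w2b.png

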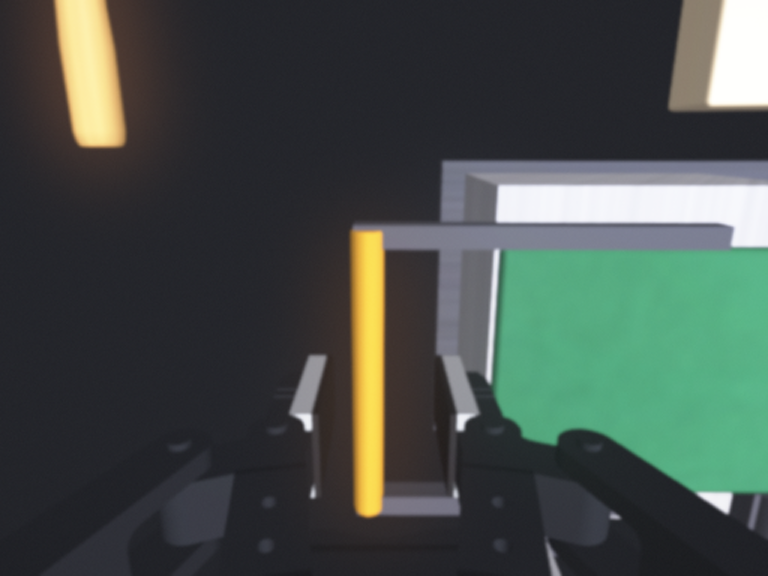

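Request:
play_rows(rows=[[[3,-5,0],[0,0,0],30],[[0,0,0],[0,0,0],30]])

```text
clock: 2.88
position: [0.5037, 0.066, 0.0748]
ee_rot: [0.683, 0.73, 0.001, 0.0]
ft_force: [0.1, -0.7, 0.5]
grip_width: 0.351
```

```bash
python3 - <<'E'
from h import *
o=readout.get_obs(); print(o['clock'],o['position'],o['joint_pos'].round(2),o['grip_width'],o['ft_force'])
im,i=snap('wrist','w3'); cv2.imwrite('pics/w3b.png',cv2.resize(im,(768,576),interpolation=cv2.INTER_CUBIC))
E
```

```text
2.875 [0.50371104 0.065996   0.07483185] [-0.6   0.2   0.42  1.94 -0.09  1.02  1.5 ] 0.3510783798308473 [ 0.05938231 -0.72794056  0.50799842]
```

View pics/w3b.png

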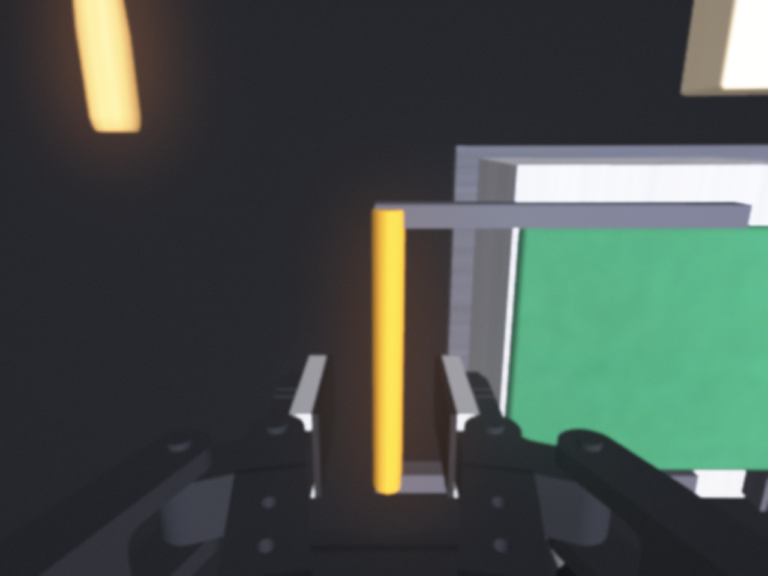

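Request:
play_rows(rows=[[[-1,0,-2],[0,0,0],30],[[0,0,0],[0,0,0],30]])

```text
clock: 3.18
position: [0.5016, 0.0663, 0.0715]
ee_rot: [0.683, 0.73, -0.0, -0.0]
ft_force: [0.2, -0.8, 0.1]
grip_width: 0.354
```

Request:
play_rows(rows=[[[0,0,0],[0,0,0],5],[[0,0,0],[0,0,0],5],[[0,0,0],[0,0,0],5],[[0,0,0],[0,0,0],5]])

```text
clock: 3.68
position: [0.5018, 0.0662, 0.0715]
ee_rot: [0.683, 0.73, -0.0, -0.0]
ft_force: [-0.2, -0.7, -0.8]
grip_width: 0.057
```

```bash
python3 - <<'E'
from h import *
o=readout.get_obs(); print(o['clock'],o['position'],o['joint_pos'].round(2),o['grip_width'],o['ft_force'])
im,i=snap('wrist','w4'); cv2.imwrite('pics/w4b.png',cv2.resize(im,(768,576),interpolation=cv2.INTER_CUBIC))
im,i=snap('scene','s4'); cv2.imwrite('pics/s4b.png',cv2.resize(im[120:240,230:390],None,fx=4.5,fy=4.5,interpolation=cv2.INTER_CUBIC))
E
```

```text
3.675 [0.50180216 0.06619336 0.0715191 ] [-0.6   0.2   0.41  1.95 -0.09  1.02  1.5 ] 0.056991079273168904 [-0.22839577 -0.67595155 -0.78808816]
```

View pics/w4b.png

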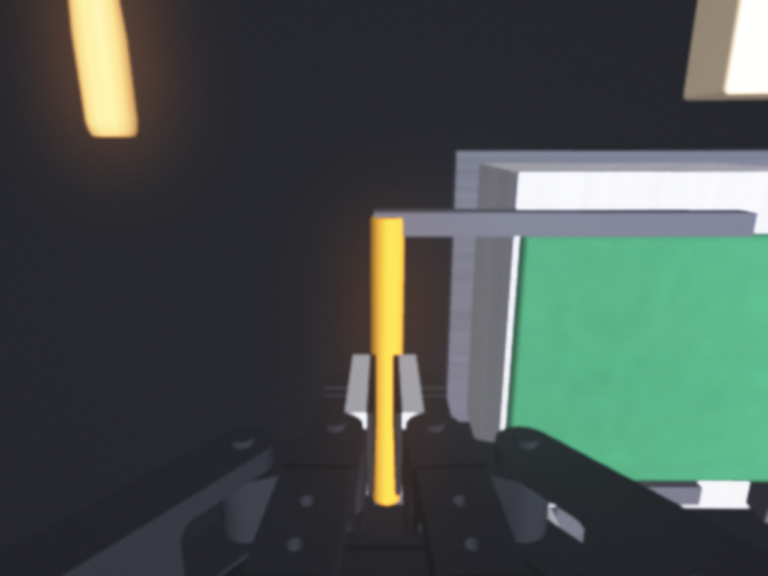

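View pics/s4b.png

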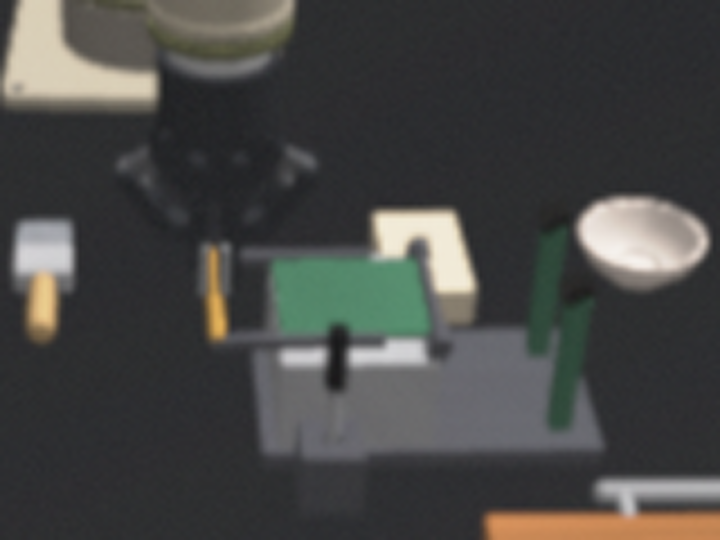

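```bash
python3 - <<'E'
import cv2
im=cv2.imread('pics/w4.png')
cv2.imwrite('pics/w4c.png',cv2.resize(im[200:350,205:315],None,fx=4,fy=4,interpolation=cv2.INTER_CUBIC))
E
```

```text
(no output)
```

View pics/w4c.png

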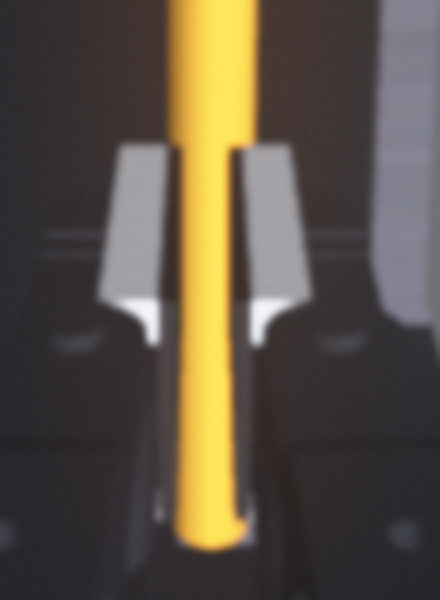

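Request:
play_rows(rows=[[[0,0,0],[0,0,0],0],[[0,0,0],[0,0,0],0]])

```text
clock: 4.03
position: [0.5018, 0.0662, 0.0715]
ee_rot: [0.683, 0.73, 0.0, -0.0]
ft_force: [-0.5, 0.0, 0.1]
grip_width: -0.002
```

```bash
python3 - <<'E'
from h import *
s=ld('s4');w=ld('w4')
for z in (.0715,.08,.09,.1,.11):
    P=[.5018,.0662,z]; print(z,proj(w,P)*1.5, (proj(s,P)-[230,120])*4.5)
print(w['world_from_camera'])
for f in('wrist','scene'):
  pass
im,i=snap('scene','s5'); cv2.imwrite('pics/s5b.png',cv2.resize(im[140:200,250:310],None,fx=9,fy=9,interpolation=cv2.INTER_CUBIC))
E
```

```text
0.0715 [[381.87187639 345.34867522]] [[207.73912796 322.19915973]]
0.08 [[381.77581608 355.05673567]] [[207.96458795 311.69472861]]
0.09 [[381.65053979 367.71591184]] [[208.23198579 299.23266996]]
0.1 [[381.50964431 381.95136236]] [[208.50173712 286.65685925]]
0.11 [[381.3500055  398.07794359]] [[208.77387221 273.96577358]]
[[-6.70483586e-02 -9.57982015e-01 -2.78881652e-01  4.32081835e-01]
 [ 9.97749613e-01 -6.45097903e-02 -1.82810696e-02  6.22260032e-02]
 [-4.77661020e-04 -2.79479776e-01  9.60151460e-01  2.40694572e-01]
 [ 0.00000000e+00  0.00000000e+00  0.00000000e+00  1.00000000e+00]]
```

View pics/s5b.png

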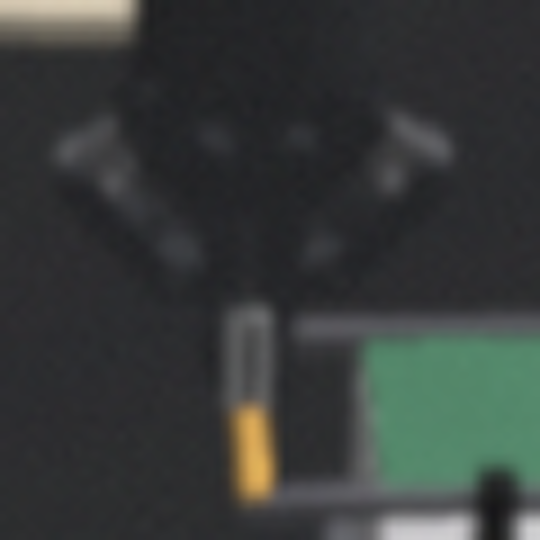

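Request:
play_rows(rows=[[[0,0,0],[0,0,0],30],[[0,0,0],[0,0,0],30],[[0,0,-9],[0,0,0],30],[[0,0,-9],[0,0,0],30],[[0,0,-8],[0,0,0],30],[[0,0,0],[0,0,0],30]])

```text
clock: 4.82
position: [0.5012, 0.066, 0.0446]
ee_rot: [0.683, 0.73, -0.001, -0.0]
ft_force: [0.3, -0.2, 0.4]
grip_width: 0.354
```

```bash
python3 - <<'E'
from h import *
o=readout.get_obs(); print(o['clock'],o['position'],o['joint_pos'].round(2),o['grip_width'],o['ft_force'])
im,i=snap('wrist','w6'); cv2.imwrite('pics/w6b.png',cv2.resize(im,(768,576),interpolation=cv2.INTER_CUBIC))
im,i=snap('scene','s6'); cv2.imwrite('pics/s6b.png',cv2.resize(im[140:200,250:310],None,fx=9,fy=9,interpolation=cv2.INTER_CUBIC))
E
```

```text
4.825 [0.50117045 0.06597202 0.04462709] [-0.59  0.24  0.41  1.97 -0.11  0.96  1.51] 0.35426530094918285 [ 0.3068317  -0.17573002  0.43728051]
```

View pics/w6b.png

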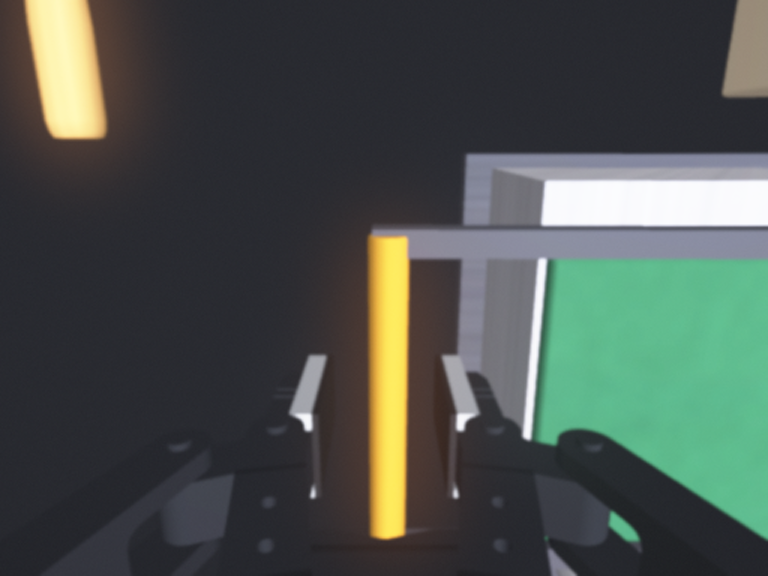

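View pics/s6b.png

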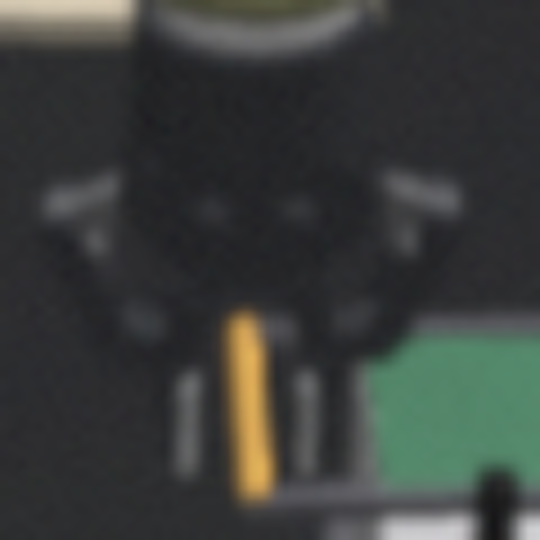

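Request:
play_rows(rows=[[[0,0,0],[0,0,0],4],[[0,0,0],[0,0,0],4],[[0,0,0],[0,0,0],4]])

```text
clock: 5.3
position: [0.502, 0.067, 0.0459]
ee_rot: [0.683, 0.731, 0.001, -0.0]
ft_force: [-0.7, 4.1, 2.5]
grip_width: 0.099
```

```bash
python3 - <<'E'
from h import *
o=readout.get_obs(); print(o['clock'],o['position'],o['joint_pos'].round(2),o['grip_width'],o['ft_force'])
im,i=snap('wrist','w7'); cv2.imwrite('pics/w7b.png',cv2.resize(im[200:350,205:315],None,fx=4,fy=4,interpolation=cv2.INTER_CUBIC))
im,i=snap('scene','s7'); cv2.imwrite('pics/s7b.png',cv2.resize(im[140:200,250:310],None,fx=9,fy=9,interpolation=cv2.INTER_CUBIC))
E
```

```text
5.3 [0.50200347 0.06697759 0.04588848] [-0.59  0.23  0.41  1.97 -0.11  0.96  1.51] 0.09941060589759551 [-0.6655306   4.12295115  2.47114204]
```

View pics/w7b.png

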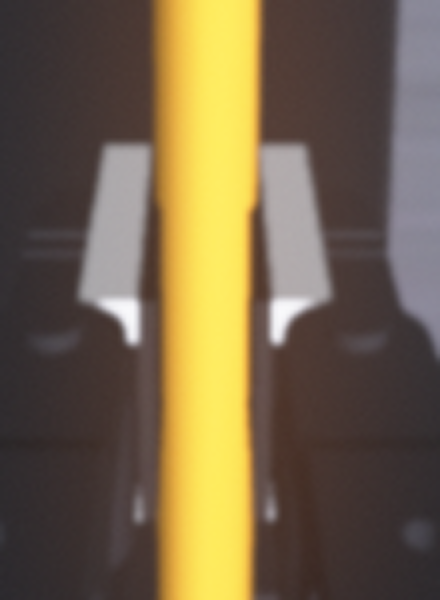

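View pics/s7b.png

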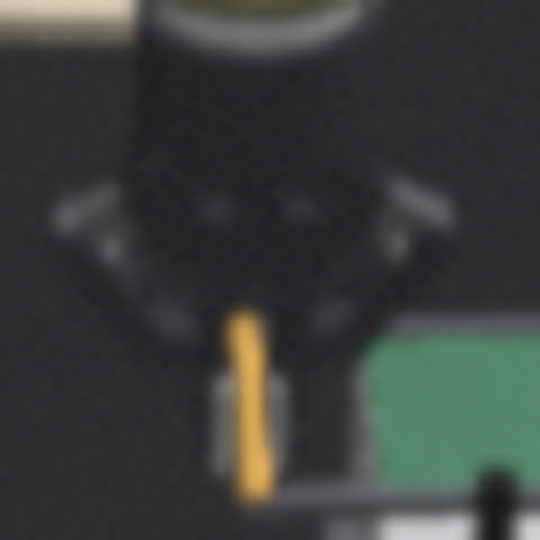

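```bash
python3 - <<'E'
import numpy as np
th=np.radians([0,5,12,20,28,36,44,52,60,68,76,84,92,100,108,116,122,128,133,138,142,146,149,151])
a=140*(1-np.cos(th));z=140*np.sin(th)
P=np.stack([-.0637*a,.998*a,z],1); P=np.round(P*2)/2
for t,d in zip(np.degrees(th[1:]),np.diff(P,axis=0)): print(round(t),d.tolist())
E
```

```text
5 [0.0, 0.5, 12.0]
12 [0.0, 2.5, 17.0]
20 [-0.5, 5.5, 19.0]
28 [-0.5, 8.0, 17.5]
36 [-0.5, 10.0, 17.0]
44 [-1.0, 12.5, 15.0]
52 [-1.0, 14.5, 13.0]
60 [-1.0, 16.5, 10.5]
68 [-1.0, 17.5, 9.0]
76 [-1.5, 18.5, 6.0]
84 [-1.0, 19.0, 3.0]
92 [-1.0, 19.5, 1.0]
100 [-1.5, 19.5, -2.0]
108 [-1.0, 19.0, -5.0]
116 [-1.5, 18.0, -7.0]
122 [-0.5, 13.0, -7.5]
128 [-1.0, 11.5, -8.0]
133 [-0.5, 9.5, -8.0]
138 [-0.5, 8.5, -9.0]
142 [-0.5, 6.5, -7.5]
146 [-0.5, 5.5, -7.5]
149 [0.0, 4.0, -6.5]
151 [0.0, 2.5, -4.0]
```

Request:
play_rows(rows=[[[0,0.5,12],[0,0,0],4],[[0,2.5,17],[0,0,0],4],[[-0.5,5.5,19],[0,0,0],4],[[0,0,0],[0,0,0],4]], force=50)

```text
clock: 5.9
position: [0.5014, 0.0749, 0.094]
ee_rot: [0.683, 0.731, 0.0, 0.0]
ft_force: [1.7, 2.5, -4.1]
grip_width: 0.098
```

```bash
python3 - <<'E'
from h import *
o=readout.get_obs(); print(o['clock'],o['position'],o['joint_pos'].round(2),o['grip_width'],o['ft_force'])
im,i=snap('scene','s8'); cv2.imwrite('pics/s8b.png',cv2.resize(im[110:230,240:370],None,fx=5,fy=5,interpolation=cv2.INTER_CUBIC))
E
```

```text
5.9 [0.50144246 0.07487671 0.09398083] [-0.61  0.17  0.41  1.92 -0.08  1.06  1.47] 0.09785489006240429 [ 1.65225777  2.45262574 -4.12230197]
```

View pics/s8b.png

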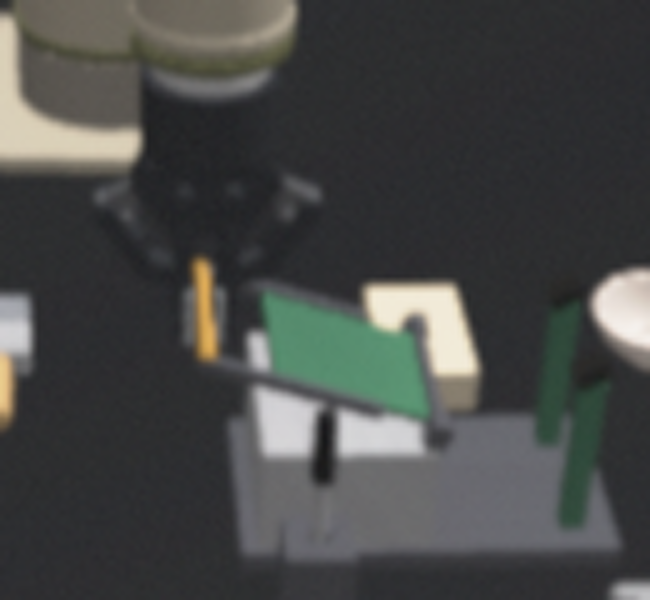

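Cover is up about 20°, low forces. Continue.

Request:
play_rows(rows=[[[-0.5,8,17.5],[0,0,0],4],[[-0.5,10,17],[0,0,0],4],[[-1,12.5,15],[0,0,0],4],[[-1,14.5,13],[0,0,0],4],[[-1,16.5,10.5],[0,0,0],4],[[-1,17.5,9],[0,0,0],4],[[0,0,0],[0,0,0],4]])

```text
clock: 6.82
position: [0.4966, 0.1533, 0.1784]
ee_rot: [0.683, 0.73, 0.0, 0.001]
ft_force: [-8.3, -10.3, 19.6]
grip_width: 0.095
```

Request:
play_rows(rows=[[[-1.5,18.5,6],[0,0,0],4],[[-1,19,3],[0,0,0],4],[[-1,19.5,1],[0,0,0],4],[[0,0,0],[0,0,0],4]])

```text
clock: 7.32
position: [0.4927, 0.2128, 0.1869]
ee_rot: [0.682, 0.731, 0.001, -0.0]
ft_force: [-4.4, -0.8, 11.1]
grip_width: 0.093
```

```bash
python3 - <<'E'
from h import *
o=readout.get_obs(); print(o['clock'],o['position'],o['joint_pos'].round(2),o['grip_width'],o['ft_force'])
im,i=snap('scene','s9'); cv2.imwrite('pics/s9b.png',cv2.resize(im[70:230,260:390],None,fx=4.5,fy=4.5,interpolation=cv2.INTER_CUBIC))
E
```

```text
7.325 [0.49270943 0.21284441 0.18694766] [-0.78  0.14  0.31  1.74 -0.05  1.27  1.19] 0.0927283279059709 [-4.44010806 -0.83056294 11.08774554]
```

View pics/s9b.png

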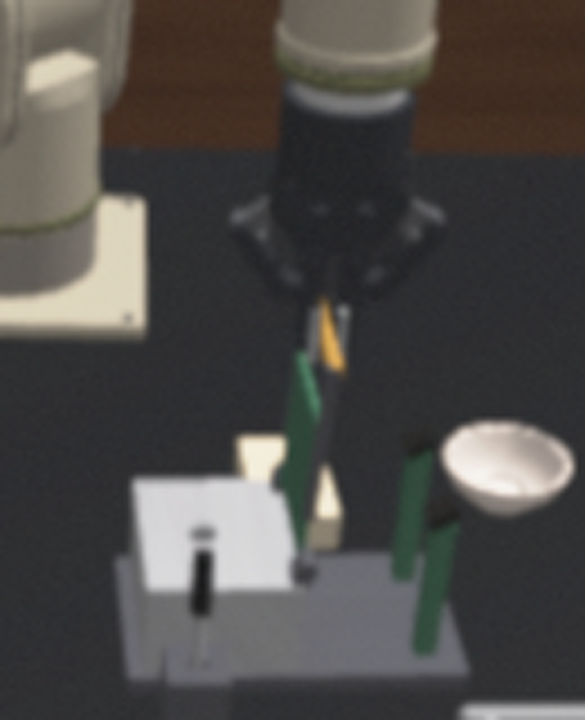

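Request:
play_rows(rows=[[[-1.5,19.5,-1],[0,0,0],4],[[-1,19,-4.5],[0,0,0],4],[[-1.5,18,-7],[0,0,0],4],[[-0.5,13,-7.5],[0,0,0],4],[[-1,11.5,-8],[0,0,0],4],[[0,0,0],[0,0,0],4]])

```text
clock: 8.12
position: [0.4875, 0.2932, 0.157]
ee_rot: [0.683, 0.731, 0.0, 0.0]
ft_force: [1.3, 3.0, 5.5]
grip_width: 0.093
```

Request:
play_rows(rows=[[[-0.5,9.5,-8],[0,0,0],4],[[-0.5,8.5,-9],[0,0,0],4],[[-0.5,6.5,-7.5],[0,0,0],4],[[0,0,0],[0,0,0],4]])

```text
clock: 8.62
position: [0.4859, 0.3167, 0.1323]
ee_rot: [0.683, 0.731, -0.0, 0.0]
ft_force: [1.8, 2.5, 2.7]
grip_width: 0.092
```

```bash
python3 - <<'E'
from h import *
o=readout.get_obs(); print(o['clock'],o['position'],o['joint_pos'].round(2),o['grip_width'],o['ft_force'])
im,i=snap('scene','s10'); cv2.imwrite('pics/s10b.png',cv2.resize(im[90:230,260:410],None,fx=4.5,fy=4.5,interpolation=cv2.INTER_CUBIC))
E
```

```text
8.625 [0.48589889 0.3167131  0.13226979] [-0.87  0.28  0.25  1.69 -0.08  1.18  1.04] 0.09172310336225101 [1.80794965 2.47719917 2.67208828]
```

View pics/s10b.png

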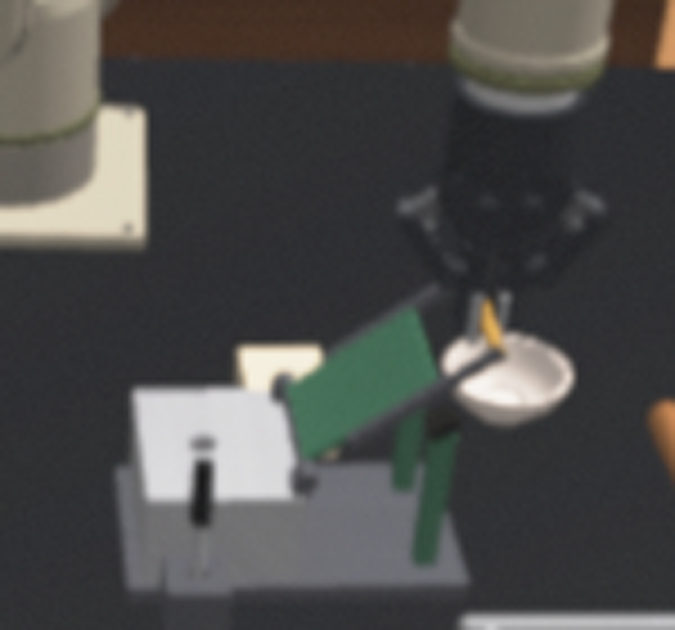

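Request:
play_rows(rows=[[[-0.5,3,-4.5],[0,0,0],4],[[0,3,-4.5],[0,0,0],4],[[0,2.5,-4.5],[0,0,0],4],[[0,1.5,-3],[0,0,0],4],[[0,0,0],[0,0,0],4]])

```text
clock: 9.3
position: [0.4852, 0.327, 0.1162]
ee_rot: [0.683, 0.731, 0.0, -0.0]
ft_force: [2.4, 4.7, 2.0]
grip_width: 0.092
```

Request:
play_rows(rows=[[[0,1,-2],[0,0,0],4],[[0,0.5,-1],[0,0,0],4],[[0,0,0],[0,0,0],4]])

```text
clock: 9.68
position: [0.4852, 0.3278, 0.115]
ee_rot: [0.683, 0.73, 0.0, -0.0]
ft_force: [-4.4, -1.5, 17.6]
grip_width: 0.095
```

```bash
python3 - <<'E'
from h import *
o=readout.get_obs(); print(o['clock'],o['position'],o['joint_pos'].round(2),o['grip_width'],o['ft_force'])
im,i=snap('scene','s11'); cv2.imwrite('pics/s11b.png',cv2.resize(im[90:230,260:410],None,fx=4.5,fy=4.5,interpolation=cv2.INTER_CUBIC))
E
```

```text
9.675 [0.48522949 0.32782356 0.11495071] [-0.88  0.31  0.24  1.69 -0.08  1.15  1.03] 0.09466486330663405 [-4.38374286 -1.54091729 17.60788836]
```

View pics/s11b.png

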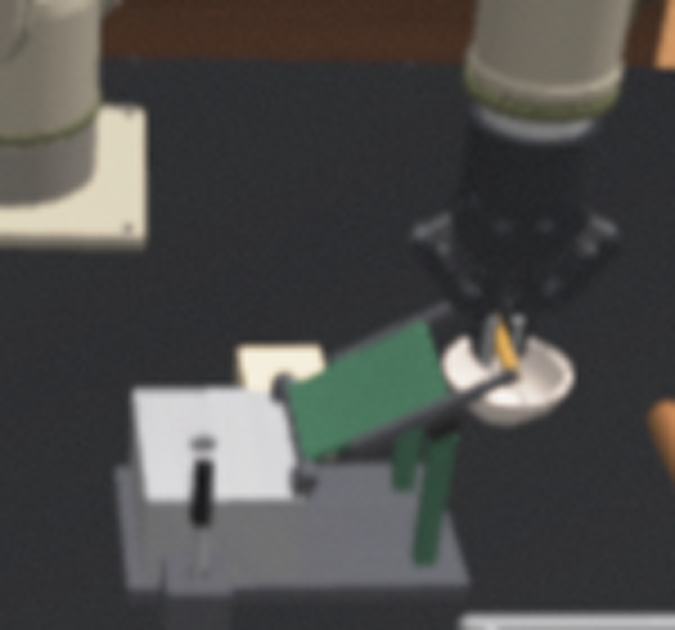

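Request:
play_rows(rows=[[[0,0,0],[0,0,0],30],[[0,0,0],[0,0,0],30],[[0,0,10],[0,0,0],30],[[0,0,25],[0,0,0],30],[[0,0,30],[0,0,0],30],[[0,0,30],[0,0,0],30],[[19,-40,10],[0,0,0],30],[[19,-40,10],[0,0,0],30],[[19,-40,10],[0,0,0],30],[[19,-40,10],[0,0,0],30],[[19,-40,10],[0,0,0],30],[[0,0,0],[0,0,0],30]])

```text
clock: 11.22
position: [0.5818, 0.1231, 0.2599]
ee_rot: [0.685, 0.728, 0.0, 0.001]
ft_force: [0.1, -0.1, 0.2]
grip_width: 0.349
```

```bash
python3 - <<'E'
from h import *
o=readout.get_obs(); print(o['clock'],o['position'],o['joint_pos'].round(2),o['grip_width'],o['ft_force'])
im,i=snap('wrist','w12'); cv2.imwrite('pics/w12b.png',cv2.resize(im,(768,576),interpolation=cv2.INTER_CUBIC))
im,i=snap('scene','s12'); cv2.imwrite('pics/s12b.png',cv2.resize(im[90:230,260:410],None,fx=4.5,fy=4.5,interpolation=cv2.INTER_CUBIC))
E
```

```text
11.225 [0.58179962 0.12314569 0.25992127] [-0.62  0.24  0.4   1.48 -0.09  1.43  1.42] 0.3486870668765111 [ 0.05800035 -0.09005894  0.15551346]
```

View pics/w12b.png

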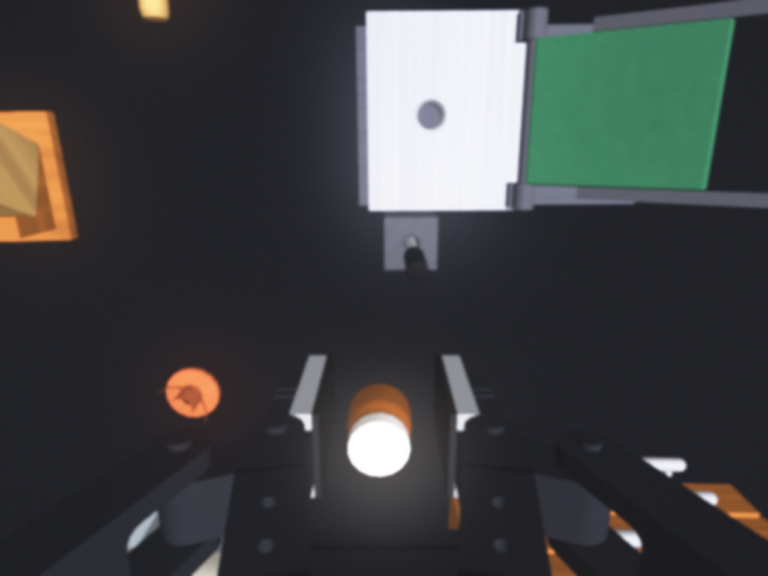

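View pics/s12b.png

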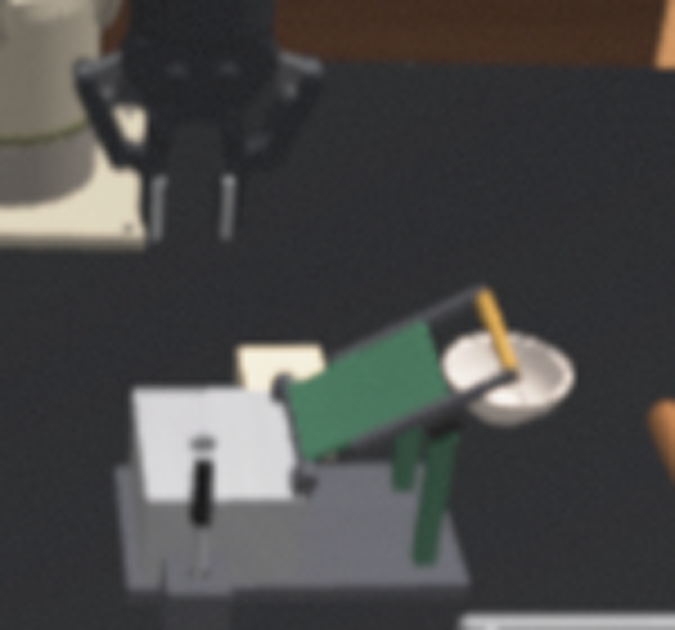

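```bash
python3 - <<'E'
from h import *
im=cv2.imread('pics/w12.png')
cv2.imwrite('pics/w12c.png',cv2.resize(im[50:200,230:370],None,fx=5,fy=5,interpolation=cv2.INTER_CUBIC)[:, :])
im=cv2.imread('pics/s12.png')
cv2.imwrite('pics/s12c.png',cv2.resize(im[165:230,280:340],None,fx=9,fy=9,interpolation=cv2.INTER_CUBIC)[:, :])
E
```

```text
(no output)
```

View pics/w12c.png

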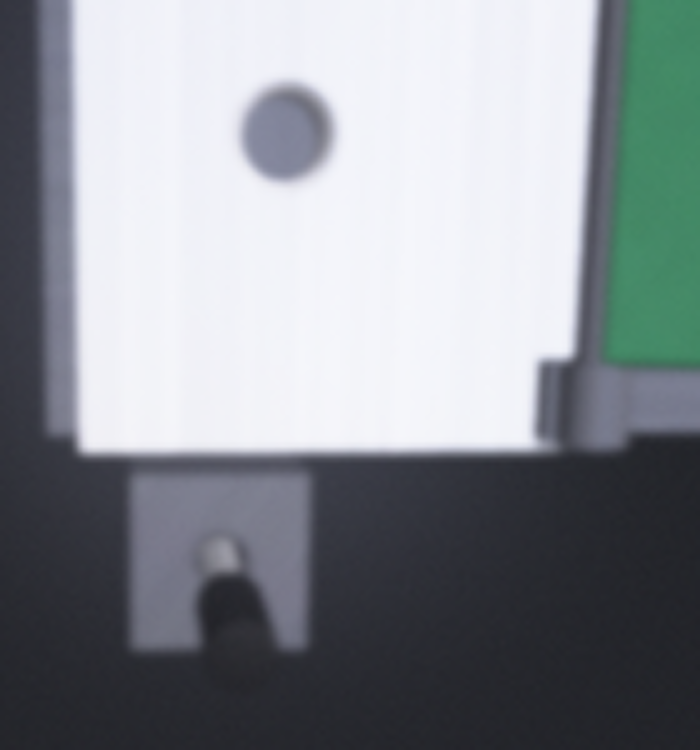

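View pics/s12c.png

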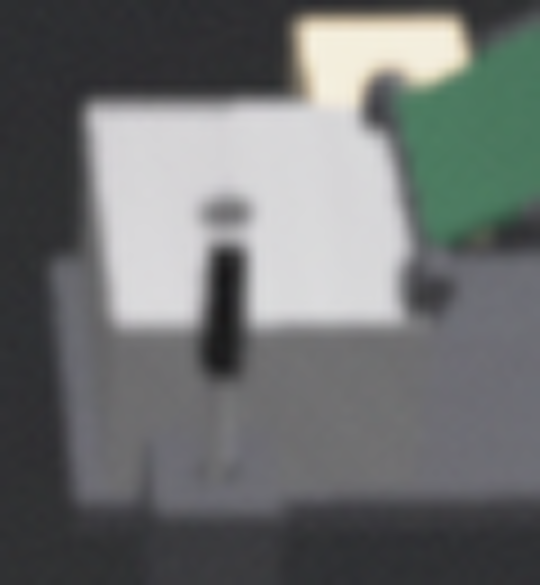

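```bash
python3 - <<'E'
from h import *
w=ld('w12');s=ld('scene0');t=ld('top0')
C=lambda x,y:((x+.5)/5-.5+230,(y+.5)/5-.5+50)
S=lambda x,y:((x+.5)/9-.5+280,(y+.5)/9-.5+165)
T=lambda x,y:((x+.5)/5-.5+160,(y+.5)/5-.5+160)
print('sock w',atz(w,C(287,131),.08),'sock s',atz(s,S(225,213),.08), tri([(w,C(287,131)),(s,S(225,213))]))
print('boss',atz(w,C(220,561),.045),'rodbase',atz(w,C(219,558),.045),'corner',atz(w,C(77,454),.08))
print('rodtop w',atz(w,C(244,655),.131),'t',atz(t,T(333,82),.131),'s',atz(s,S(227,252),.131),tri([(w,C(244,655)),(t,T(333,82)),(s,S(227,252))]))
import fit
for X in [(.06,-.05,.08),(.09,-.02,.045),(0,-.01,.08)]: print(fit.B(fit.r.x,X))
E
```

```text
sock w [0.49539166 0.14823794 0.08      ] sock s [0.49316154 0.14909137 0.08      ] (array([0.49547283, 0.14851523, 0.08165316]), [np.float64(0.431358117335286), np.float64(0.14102686564573755)])
boss [0.58636206 0.1439061  0.045     ] rodbase [0.58568937 0.14362889 0.045     ] corner [0.55943757 0.11124699 0.08      ]
rodtop w [0.58634174 0.14406204 0.131     ] t [0.58366076 0.13875321 0.131     ] s [0.58310752 0.14399606 0.131     ] (array([0.58477382, 0.14216096, 0.13224095]), [np.float64(2.4264035259868013), np.float64(1.156765358186833), np.float64(0.6366245829996621)])
[0.5582346  0.11026987 0.08      ]
[0.58626551 0.14211745 0.045     ]
[0.49581166 0.14637218 0.08      ]
```

Request:
play_rows(rows=[[[2.5,10.5,-10],[0,0,0],36],[[2,10,-20],[0,0,0],36],[[0,0,-40],[0,0,0],36],[[0,0,0],[0,0,0],36],[[0,0,0],[0,0,0],36]])

```text
clock: 11.95
position: [0.5849, 0.1488, 0.1892]
ee_rot: [0.683, 0.731, 0.0, 0.0]
ft_force: [0.6, 0.5, -0.1]
grip_width: 0.417
```

```bash
python3 - <<'E'
from h import *
o=readout.get_obs(); print(o['clock'],o['position'],o['grip_width'],o['ft_force'])
im,i=snap('wrist','w13'); cv2.imwrite('pics/w13b.png',cv2.resize(im,(768,576),interpolation=cv2.INTER_CUBIC))
E
```

```text
11.95 [0.5849482  0.14879762 0.18916217] 0.4169259095948378 [ 0.57483001  0.52143455 -0.09502205]
```

View pics/w13b.png

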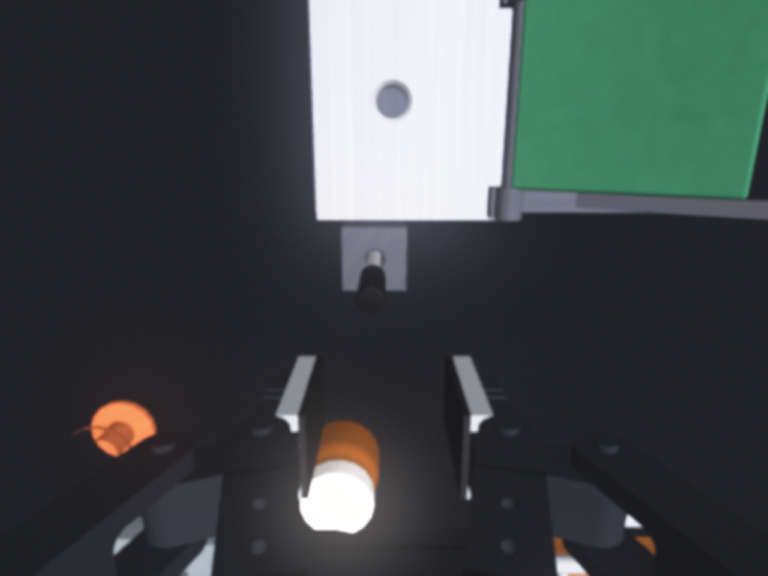

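```bash
python3 - <<'E'
from h import *
w=ld('w12');v=ld('w13')
C=lambda x,y:((x+.5)/5-.5+230,(y+.5)/5-.5+50)
V=lambda x,y:((x+.5)/1.5-.5,(y+.5)/1.5-.5)
print(atz(v,V(371,300),.131),tri([(w,C(244,655)),(v,V(371,300))]))
print('sock',atz(v,V(393,100),.08),tri([(w,C(287,131)),(v,V(393,100))]))
print('boss',atz(v,V(374,259),.045)); print('jar',atz(v,V(337,498),.065))
E
```

```text
[0.58672231 0.14357035 0.131     ] (array([0.58490313, 0.14359731, 0.13676259]), [np.float64(0.00699810289704171), np.float64(0.009082839251382431)])
sock [0.49620189 0.14797791 0.08      ] (array([0.49580374, 0.14810103, 0.08012669]), [np.float64(0.47050102216598094), np.float64(0.5944578896472392)])
boss [0.58706011 0.14335465 0.045     ]
jar [0.74737733 0.12898819 0.065     ]
```

Request:
play_rows(rows=[[[1.5,-5,0],[0,0,0],36],[[0,0,-30],[0,0,0],36],[[0,0,-30],[0,0,0],36],[[0,0,-30],[0,0,0],36],[[0,0,0],[0,0,0],36]])

```text
clock: 12.62
position: [0.5854, 0.1425, 0.0974]
ee_rot: [0.683, 0.73, -0.001, -0.001]
ft_force: [-0.2, -1.0, 1.2]
grip_width: 0.419
```

```bash
python3 - <<'E'
from h import *
o=readout.get_obs(); print(o['clock'],o['position'],o['grip_width'],o['ft_force'])
im,i=snap('wrist','w14'); cv2.imwrite('pics/w14b.png',cv2.resize(im,(768,576),interpolation=cv2.INTER_CUBIC))
E
```

```text
12.625 [0.5853758  0.14253694 0.09738191] 0.41882331122119554 [-0.17969358 -1.02879886  1.21593925]
```

View pics/w14b.png

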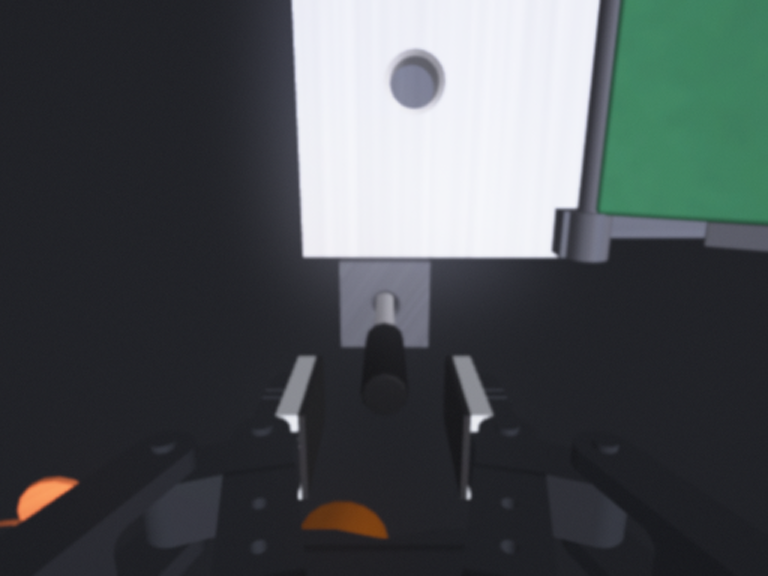

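Request:
play_rows(rows=[[[0.5,0,-15],[0,0,0],36],[[0.5,0,-15],[0,0,0],36],[[0,0,0],[0,0,0],36],[[0,0,0],[0,0,0],8],[[0,0,0],[0,0,0],8],[[0,0,0],[0,0,0],8],[[0,0,0],[0,0,0],8]], force=40)

```text
clock: 13.55
position: [0.5876, 0.1433, 0.069]
ee_rot: [0.683, 0.73, 0.0, 0.0]
ft_force: [-0.1, 0.1, 1.8]
grip_width: 0.15
```

```bash
python3 - <<'E'
from h import *
o=readout.get_obs(); print(o['clock'],o['position'],o['grip_width']*85.4,o['ft_force'])
im,i=snap('wrist','w15'); cv2.imwrite('pics/w15b.png',cv2.resize(im,(768,576),interpolation=cv2.INTER_CUBIC))
im,i=snap('scene','s15'); cv2.imwrite('pics/s15b.png',cv2.resize(im[120:230,250:360],None,fx=5,fy=5,interpolation=cv2.INTER_CUBIC))
E
```

```text
13.55 [0.58761063 0.14325153 0.0689721 ] 12.826136560261642 [-0.1295929   0.08487592  1.80913891]
```

View pics/w15b.png

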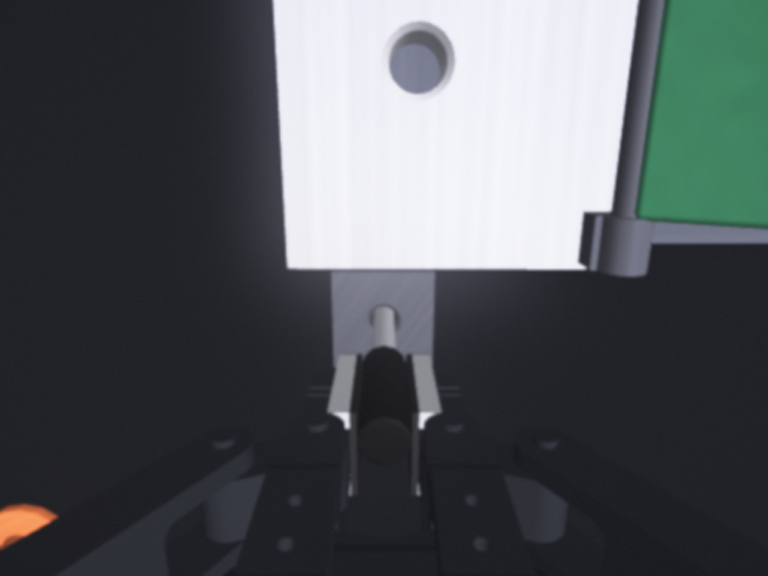

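View pics/s15b.png

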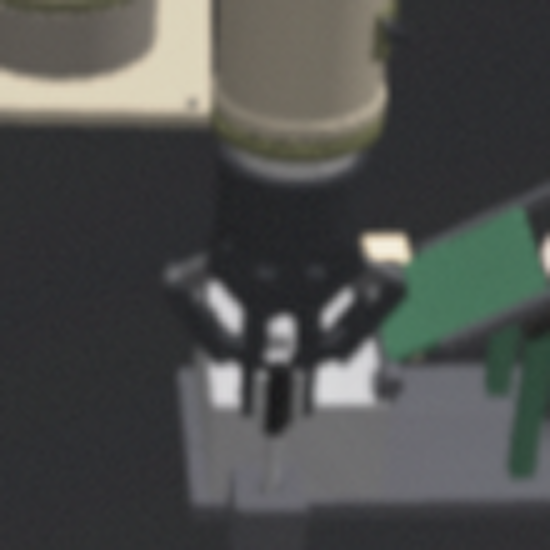

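Request:
play_rows(rows=[[[0,0,15],[0,0,0],8],[[0,0,20],[0,0,0],8],[[0,0,30],[0,0,0],8],[[0,0,25],[0,0,0],8],[[-30,1.5,0],[0,0,0],8],[[-30,1.5,0],[0,0,0],8],[[-30,1.5,0],[0,0,0],8],[[0,0,0],[0,0,0],8],[[0,0,0],[0,0,0],8]])

```text
clock: 14.78
position: [0.4979, 0.1477, 0.1593]
ee_rot: [0.683, 0.73, 0.001, 0.0]
ft_force: [-0.1, -0.1, -0.2]
grip_width: 0.153
```

```bash
python3 - <<'E'
from h import *
o=readout.get_obs(); print(o['clock'],o['position'],o['grip_width']*85.4,o['ft_force'],o['ee_rot'])
im,i=snap('wrist','w16'); cv2.imwrite('pics/w16b.png',cv2.resize(im,(768,576),interpolation=cv2.INTER_CUBIC))
im,i=snap('scene','s16'); cv2.imwrite('pics/s16b.png',cv2.resize(im[120:230,250:360],None,fx=5,fy=5,interpolation=cv2.INTER_CUBIC))
E
```

```text
14.775 [0.49791695 0.1477022  0.15931885] 13.095364148760517 [-0.05227688 -0.05477062 -0.2362659 ] [6.83069795e-01 7.30352822e-01 6.12028014e-04 1.91314025e-04]
```

View pics/w16b.png

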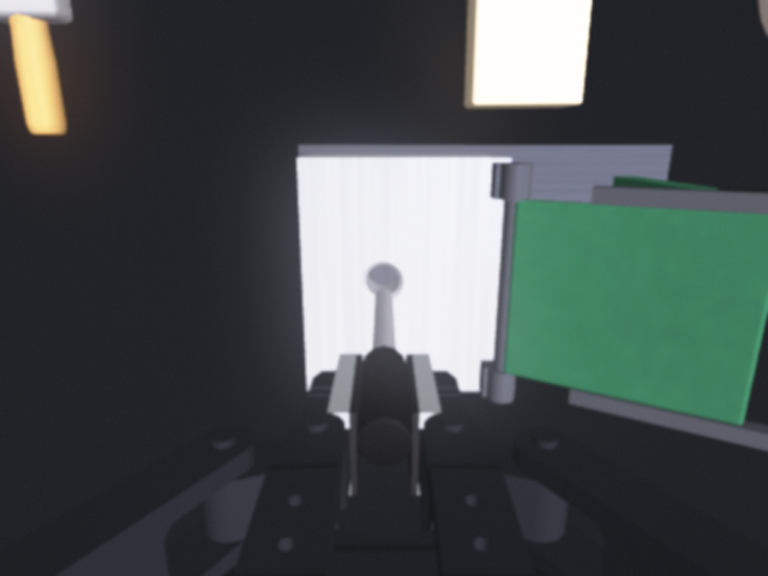

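View pics/s16b.png

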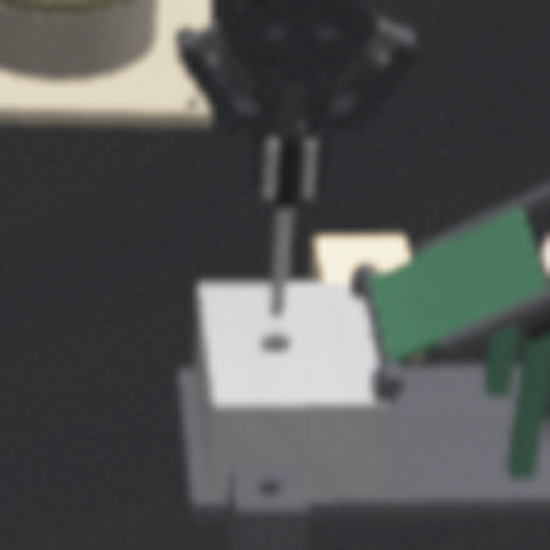

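Request:
play_rows(rows=[[[-1,0,-10],[0,0,0],8],[[0,0,-10],[0,0,0],8],[[0,0,-10],[0,0,0],8],[[0,0,-8],[0,0,0],8],[[0,0,0],[0,0,0],8]])

```text
clock: 15.5
position: [0.4959, 0.1475, 0.1197]
ee_rot: [0.683, 0.73, -0.001, -0.0]
ft_force: [0.4, -0.6, -1.2]
grip_width: 0.153
```

Request:
play_rows(rows=[[[0.5,0,-5],[0,0,0],8],[[0,0,-5],[0,0,0],8],[[0,0,0],[0,0,0],8]])

```text
clock: 15.88
position: [0.4992, 0.1483, 0.1133]
ee_rot: [0.683, 0.73, 0.003, 0.001]
ft_force: [-2.2, -1.9, 19.0]
grip_width: 0.146
```

```bash
python3 - <<'E'
from h import *
o=readout.get_obs(); print(o['clock'],o['position'],o['grip_width']*85.4,o['ft_force'],o['ee_rot'])
im,i=snap('wrist','w17'); cv2.imwrite('pics/w17b.png',cv2.resize(im,(768,576),interpolation=cv2.INTER_CUBIC))
im,i=snap('scene','s17'); cv2.imwrite('pics/s17b.png',cv2.resize(im[120:230,250:360],None,fx=5,fy=5,interpolation=cv2.INTER_CUBIC))
E
```

```text
15.875 [0.49921071 0.14831444 0.11327384] 12.446384324439439 [-2.16841607 -1.85569973 18.98780753] [0.68314257 0.73027961 0.0026253  0.00101262]
```

View pics/w17b.png

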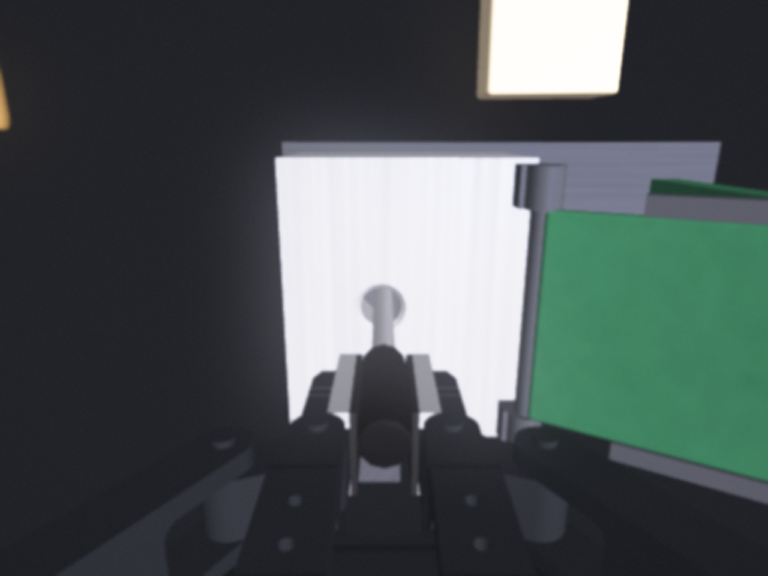

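View pics/s17b.png

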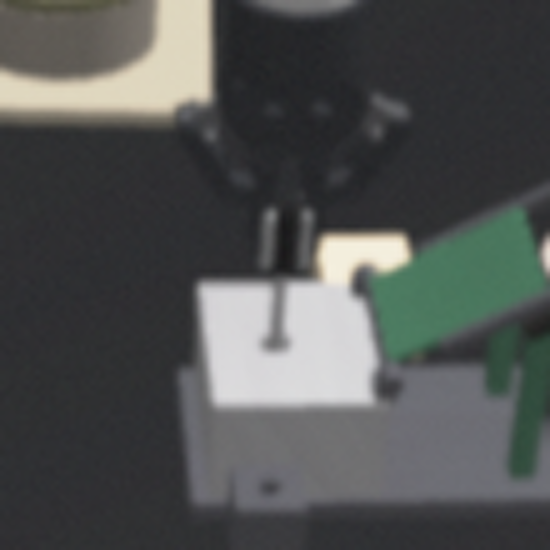

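Request:
play_rows(rows=[[[0,0,8],[0,0,0],8],[[0,0,20],[0,0,0],8],[[0,0,22],[0,0,0],8],[[30,-1.5,0],[0,0,0],8],[[30,-1.5,0],[0,0,0],8],[[30,-1.5,0],[0,0,0],8],[[0,0,-15],[0,0,0],8],[[0,0,-15],[0,0,0],8],[[0,0,-10],[0,0,0],8],[[0,0,0],[0,0,0],8],[[0,0,0],[0,0,0],8]])

```text
clock: 17.35
position: [0.5869, 0.1433, 0.1211]
ee_rot: [0.683, 0.73, 0.0, 0.0]
ft_force: [-0.3, 0.4, 0.0]
grip_width: 0.155
```

```bash
python3 - <<'E'
from h import *
o=readout.get_obs(); print(o['clock'],o['position'],o['grip_width']*85.4,o['ft_force'],o['ee_rot'])
im,i=snap('wrist','w18'); cv2.imwrite('pics/w18b.png',cv2.resize(im[150:330,190:320],None,fx=4,fy=4,interpolation=cv2.INTER_CUBIC)[:590])
im,i=snap('scene','s18'); cv2.imwrite('pics/s18b.png',cv2.resize(im[170:235,280:340],None,fx=9,fy=9,interpolation=cv2.INTER_CUBIC))
E
```

```text
17.35 [0.58688411 0.14334685 0.1210773 ] 13.234491927751767 [-0.2712892   0.39216737  0.04191761] [6.82983990e-01 7.30433240e-01 3.82973019e-04 6.93844139e-05]
```

View pics/w18b.png

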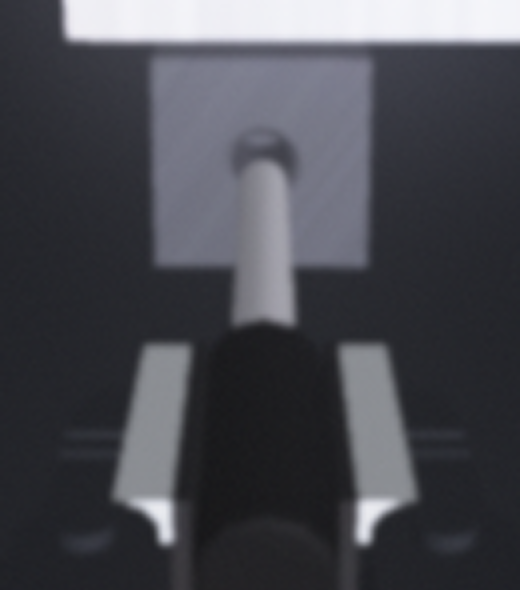

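View pics/s18b.png

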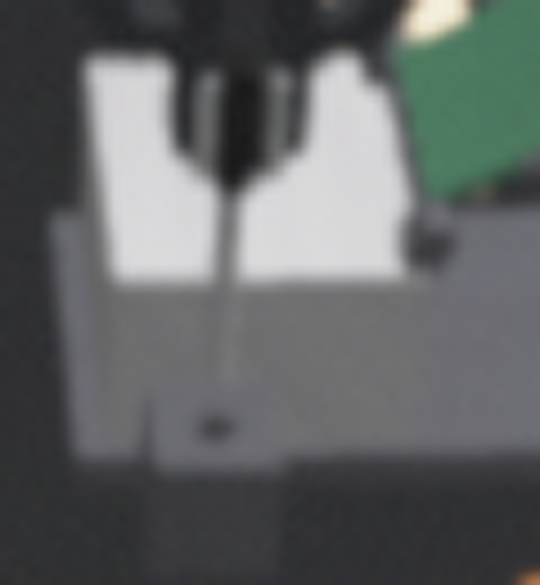

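```bash
python3 - <<'E'
from h import *
w=ld('w18')
C=lambda x,y:((x+.5)/4-.5+190,(y+.5)/4-.5+150)
h=atz(w,C(265,155),.045);print('hole',h,'boss ctr',atz(w,C(261.5,161),.045),'corners',[atz(w,C(*p),.045).round(4).tolist() for p in[(152,56),(372,56),(154,268),(369,268)]])
for z in (.06,.063,.066): print(z,atz(w,C(264,182),z), ((proj(w,[h[0],h[1],z])[0]-[190,150])+.5)*4-.5)
E
```

```text
hole [0.58502511 0.14395045 0.045     ] boss ctr [0.58621666 0.14338261 0.045     ] corners [[0.5679, 0.1223, 0.045], [0.5652, 0.162, 0.045], [0.6086, 0.1245, 0.045], [0.6058, 0.1651, 0.045]]
0.06 [0.58574921 0.143822   0.06      ] [265.01520017 178.07209623]
0.063 [0.58485369 0.14376332 0.063     ] [265.01846203 183.02267952]
0.066 [0.58395817 0.14370465 0.066     ] [265.02180421 188.09496857]
```

Request:
play_rows(rows=[[[0.8,0,-8],[0,0,0],8],[[0,0,-8],[0,0,0],8],[[0,0,-6],[0,0,0],8],[[0,0,0],[0,0,0],8]])

```text
clock: 17.95
position: [0.5874, 0.1431, 0.0979]
ee_rot: [0.683, 0.73, -0.0, -0.0]
ft_force: [0.4, -0.2, -2.1]
grip_width: 0.153
```

Request:
play_rows(rows=[[[0,0,-8],[0,0,0],8],[[0,0,-8],[0,0,0],8],[[0,0,-7],[0,0,0],8],[[0,0,0],[0,0,0],8]])

```text
clock: 18.45
position: [0.5874, 0.1431, 0.0748]
ee_rot: [0.683, 0.73, -0.0, -0.0]
ft_force: [0.3, -0.1, -0.9]
grip_width: 0.153
```

Request:
play_rows(rows=[[[0,0,-3],[0,0,0],8],[[0,0,-1],[0,0,0],8],[[0,0,0],[0,0,0],34],[[0,0,0],[0,0,0],34],[[0,0,0],[0,0,0],34],[[0,0,15],[0,0,0],34],[[0,0,25],[0,0,0],34],[[0,0,50],[0,0,0],34],[[0,0,50],[0,0,0],34],[[0,0,50],[0,0,0],34],[[0,-40,10],[0,0,0],34]])

```text
clock: 19.82
position: [0.5887, 0.1062, 0.2763]
ee_rot: [0.681, 0.732, 0.003, 0.001]
ft_force: [-0.4, -1.2, -0.9]
grip_width: 0.395
```

```bash
python3 - <<'E'
from h import *
o=readout.get_obs(); print(o['clock'],o['position'],o['grip_width']*85.4,o['ft_force'],o['ee_rot'])
im,i=snap('wrist','w19'); cv2.imwrite('pics/w19b.png',cv2.resize(im,(768,576),interpolation=cv2.INTER_CUBIC))
E
```

```text
19.825 [0.5886903  0.10619488 0.27629766] 33.7255209700388 [-0.39963366 -1.17015355 -0.86057359] [0.68104752 0.73223182 0.00312352 0.00103793]
```

View pics/w19b.png

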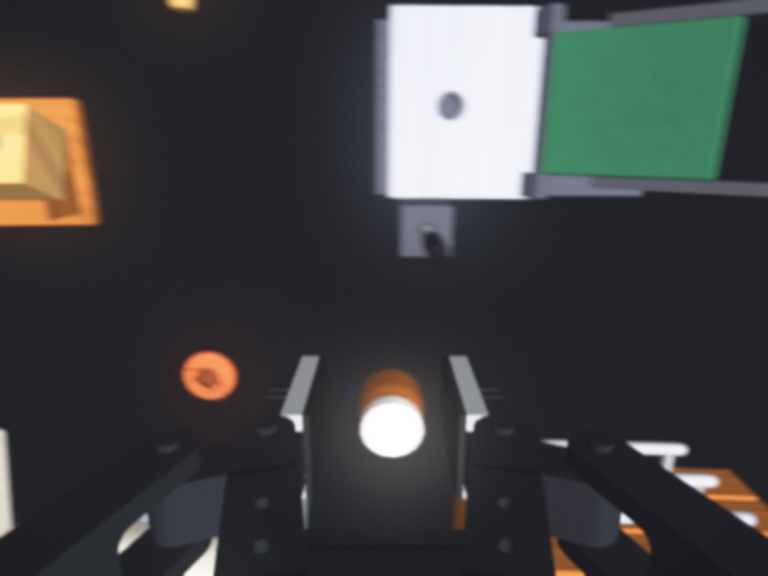

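Request:
play_rows(rows=[[[-5,-52,0],[0,0,0],34],[[-5,-52,0],[0,0,0],34],[[-5,-52,0],[0,0,0],34],[[-5,-52,0],[0,0,0],34],[[-5,-52,0],[0,0,0],34],[[0,0,0],[0,0,0],34],[[0,0,0],[0,0,0],34]])

```text
clock: 20.75
position: [0.5627, -0.1563, 0.272]
ee_rot: [0.683, 0.73, 0.0, -0.0]
ft_force: [0.7, 1.3, 0.5]
grip_width: 0.4
```

```bash
python3 - <<'E'
from h import *
o=readout.get_obs(); print(o['clock'],o['position'],o['grip_width']*85.4,o['ft_force'],o['ee_rot'],o['joint_pos'].round(2))
im,i=snap('wrist','w20'); cv2.imwrite('pics/w20b.png',cv2.resize(im,(768,576),interpolation=cv2.INTER_CUBIC))
E
```

```text
20.75 [ 0.56268962 -0.15631243  0.27204109] 34.122186364101815 [0.69867855 1.26857835 0.52765691] [ 6.83073069e-01  7.30349940e-01  3.83372009e-04 -2.68379443e-05] [-0.29  0.23  0.58  1.5  -0.13  1.46  1.93]
```

View pics/w20b.png

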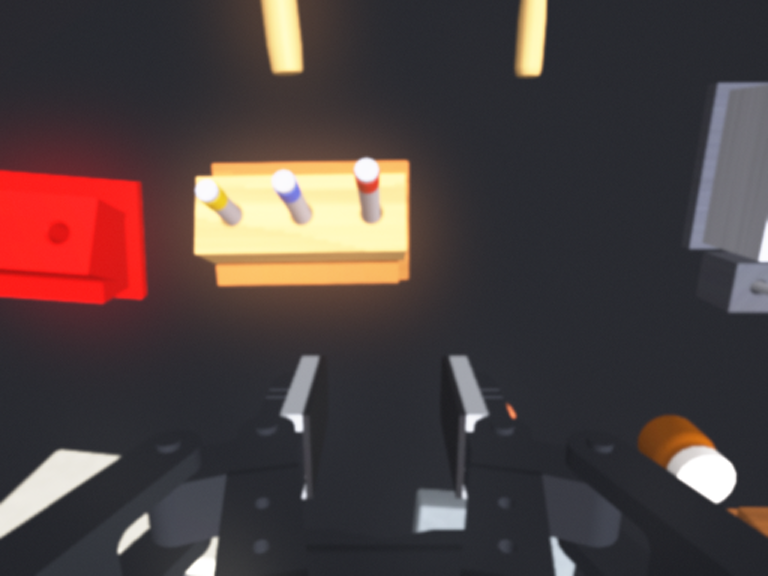

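Request:
play_rows(rows=[[[0,-50,-20],[0,0,0],34],[[0,-50,-20],[0,0,0],34],[[0,0,0],[0,0,0],34],[[0,0,0],[0,0,0],34]])

```text
clock: 21.3
position: [0.5633, -0.2551, 0.2315]
ee_rot: [0.682, 0.731, 0.0, -0.0]
ft_force: [0.0, 0.7, 1.0]
grip_width: 0.396
```

```bash
python3 - <<'E'
from h import *
o=readout.get_obs(); print(o['clock'],o['position'],o['grip_width']*85.4,o['ft_force'],o['joint_pos'].round(2))
im,i=snap('wrist','w21'); cv2.imwrite('pics/w21b.png',cv2.resize(im[60:250,180:360],None,fx=4,fy=4,interpolation=cv2.INTER_CUBIC)[:600])
im=cv2.imread('pics/w20.png'); cv2.imwrite('pics/w20c.png',cv2.resize(im[90:200,120:290],None,fx=4.5,fy=4.5,interpolation=cv2.INTER_CUBIC)[:600])
E
```

```text
21.3 [ 0.56331492 -0.25513084  0.23154128] 33.85226115113151 [0.04789933 0.7256699  1.02321793] [-0.13  0.34  0.63  1.47 -0.2   1.4   2.14]
```

View pics/w21b.png

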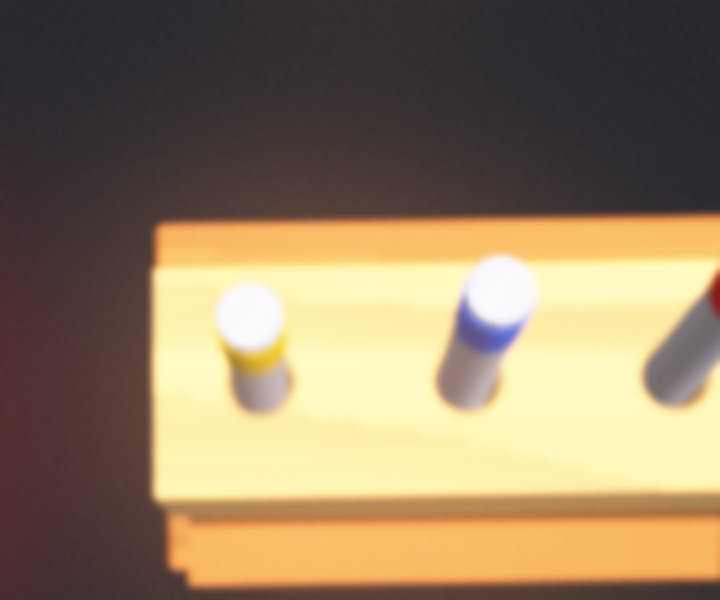

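View pics/w20c.png

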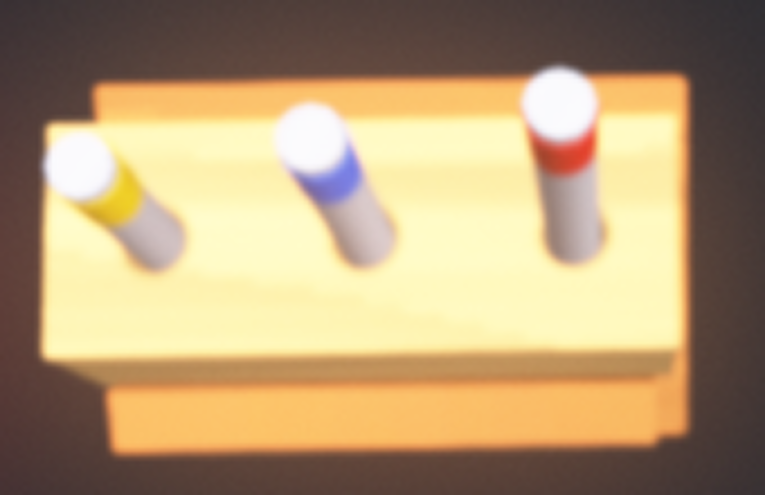

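```bash
cat > rack.py <<'E'
from h import *
from scipy.optimize import least_squares
from scipy.spatial.transform import Rotation as R
w=ld('w20');v=ld('w21')
A=lambda x,y:((x+.5)/4.5-.5+120,(y+.5)/4.5-.5+90)
B=lambda x,y:((x+.5)/4-.5+180,(y+.5)/4-.5+60)
obs=[(w,A(47,122),(-.028,-.075,.045)),(w,A(42,356),(.028,-.075,.045)),(w,A(678,113),(-.028,.075,.045)),(w,A(680,346),(.028,.075,.045)),
(v,B(153,266),(-.028,-.075,.045)),(v,B(153,498),(.028,-.075,.045)),
(w,A(160,248),(0,-.05,.045)),(v,B(262,388),(0,-.05,.045)),(w,A(366,243),(0,0,.045)),(v,B(468,383),(0,0,.045)),(w,A(573,240),(0,.05,.045))]
def H(p): return R.from_euler('z',p[2])*R.from_euler('y',-22,degrees=True), np.array([p[0],p[1],.03])
def f(p):
    r,o=H(p); return np.concatenate([proj(i,r.apply(X)+o)[0]-q for i,q,X in obs])
r=least_squares(f,[.56,-.22,.06],loss='soft_l1')
if __name__=='__main__':
    print(r.x,np.degrees(r.x[2])); print(f(r.x).reshape(-1,2).round(1))
    Rh,o=H(r.x)
    print('axis',Rh.apply([0,0,1]), 'yellow hole',Rh.apply([0,-.05,.045])+o)
    for n,a,b in [('yel',A(81,167),B(251,318)),('blue',A(311,138),B(502,291))]:
        X,e=tri([(w,a),(v,b)]); print(n,X,e,'in holder',Rh.inv().apply(X-o))
    X=tri([(w,A(81,167)),(v,B(251,318))])[0]
    b=tri([(w,A(160,248)),(v,B(262,388))])[0]; print('yel base',b,Rh.inv().apply(b-o)); print('dir',(X-b)/np.linalg.norm(X-b),np.linalg.norm(X-b))
E
python3 rack.py
```

```text
[ 0.56521569 -0.21486282  0.07828355] 4.4853168817675275
[[ 0.7  1. ]
 [ 0.5  0.4]
 [-0.3  1.5]
 [-0.   1.1]
 [ 0.8  1. ]
 [ 0.7  0.2]
 [-1.7 -1.7]
 [-0.5 -1.3]
 [-0.7 -1.1]
 [-0.1 -0.6]
 [ 0.  -1. ]]
axis [-0.37345933 -0.02929559  0.92718385] yellow hole [ 0.5523202  -0.26602799  0.07172327]
yel [ 0.53107558 -0.2677553   0.1161797 ] [np.float64(0.05761372634928172), np.float64(0.0649678470208563)] in holder [-0.00310892 -0.05006061  0.09420388]
blue [ 0.52098527 -0.21851701  0.12703828] [np.float64(0.048212688568937075), np.float64(0.05475733322943599)] in holder [-0.00479792 -0.00018402  0.10659764]
yel base [ 0.55461288 -0.26554166  0.06718791] [ 0.00045551 -0.04969445  0.03992441]
dir [-0.43269    -0.0406937   0.90062389] 0.054397610807298276
```

```bash
python3 - <<'E'
from rack import *
Rh,o=H(r.x)
G=Rh.apply([-.002,-.05,.077])+o
for tilt in (22,24):
    a=(R.from_euler('z',r.x[2])*R.from_euler('y',-tilt,degrees=True)).apply([0,0,1])
    T=G-.045*a; print(tilt,a,'G',G,'TCP',T,'pre',T+.08*a, 'd from cur',(T+.08*a-readout.get_obs()['position'])*1000)
E
```

```text
22 [-0.37345933 -0.02929559  0.92718385] G [ 0.53852081 -0.26711047  0.10064394] TCP [ 0.55532648 -0.26579217  0.05892067] pre [ 0.52544974 -0.26813582  0.13309538] d from cur [-38.13844156 -13.40112405 -98.75273235]
24 [-0.40549097 -0.03180828  0.91354546] G [ 0.53852081 -0.26711047  0.10064394] TCP [ 0.55676791 -0.2656791   0.0595344 ] pre [ 0.52432863 -0.26822376  0.13261803] d from cur [-39.25954926 -13.48906806 -99.23007624]
```

Request:
play_rows(rows=[[[-13,-5,-10],[0.6,-8,0],34],[[-13,-5,-20],[0.6,-8,0],34],[[-13,-4,-20],[0.6,-8,0],34],[[0,0,-20],[0,0,0],34],[[0,0,0],[0,0,0],34],[[0,0,0],[0,0,0],34]])

```text
clock: 22.1
position: [0.5252, -0.2701, 0.163]
ee_rot: [0.667, 0.715, 0.154, 0.142]
ft_force: [-0.2, -0.2, -0.2]
grip_width: 0.399
```

```bash
python3 - <<'E'
from h import *
from scipy.spatial.transform import Rotation as R
o=readout.get_obs(); print(o['clock'],o['position'],o['grip_width']*85.4,o['ft_force'],o['joint_pos'].round(2));print(R.from_quat(o['ee_rot']).as_matrix().round(3))
im,i=snap('wrist','w22'); cv2.imwrite('pics/w22b.png',cv2.resize(im,(768,576),interpolation=cv2.INTER_CUBIC))
E
```

```text
22.1 [ 0.52517638 -0.27005688  0.16303786] 34.04473653766869 [-0.20550025 -0.18565421 -0.16113277] [-0.09  0.03  0.66  1.99 -0.36  0.82  2.41]
[[-0.07   0.91   0.408]
 [ 0.998  0.063  0.031]
 [ 0.002  0.409 -0.913]]
```

View pics/w22b.png

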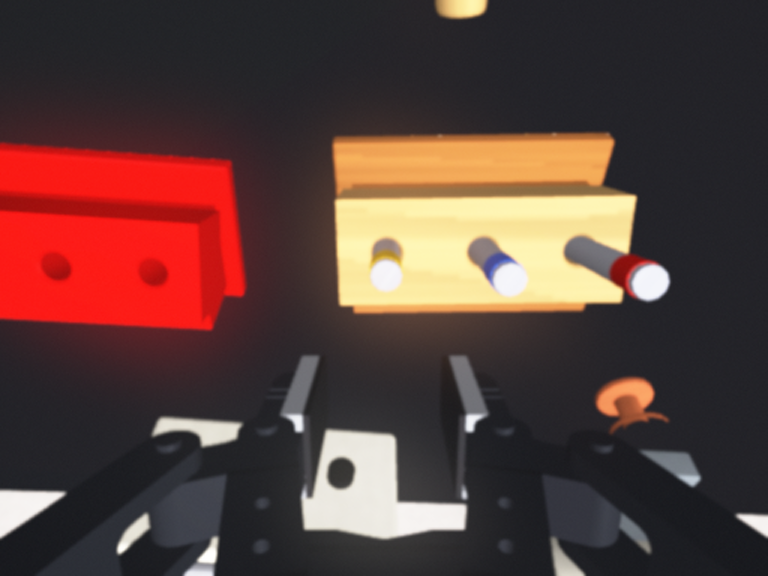

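Request:
play_rows(rows=[[[-1,1,-30],[0,0,0],34],[[8,0.5,-18],[0,0,0],34],[[8,0.5,-18],[0,0,0],34],[[0,0,0],[0,0,0],34],[[0,0,0],[0,0,0],34]])

```text
clock: 22.78
position: [0.5391, -0.2691, 0.0966]
ee_rot: [0.668, 0.714, 0.153, 0.142]
ft_force: [-1.4, 0.2, 0.8]
grip_width: 0.4
```

```bash
python3 - <<'E'
from h import *
o=readout.get_obs(); print(o['clock'],o['position'],o['grip_width']*85.4,o['ft_force'],o['joint_pos'].round(2))
im,i=snap('wrist','w23'); cv2.imwrite('pics/w23b.png',cv2.resize(im,(768,576),interpolation=cv2.INTER_CUBIC))
E
```

```text
22.775 [ 0.53914787 -0.26914554  0.09663223] 34.200784406915055 [-1.38349819  0.23697279  0.81749081] [-0.06  0.16  0.64  2.03 -0.53  0.71  2.56]
```

View pics/w23b.png

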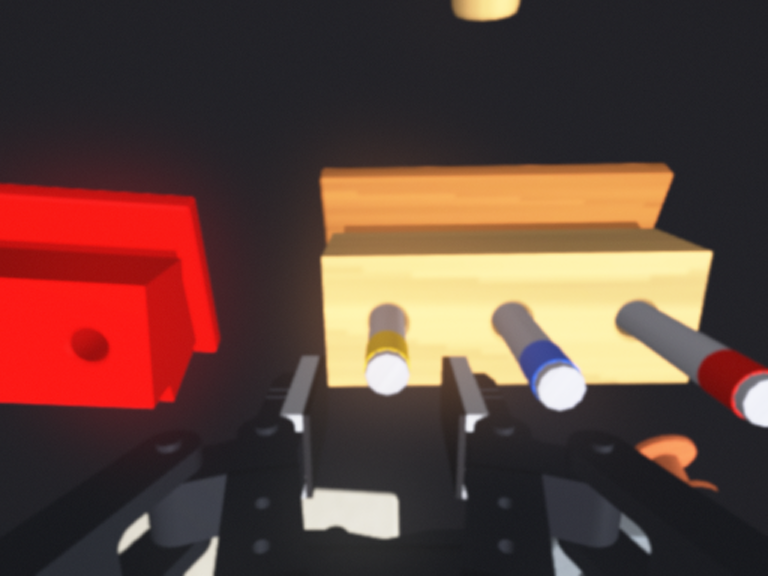

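Request:
play_rows(rows=[[[0,0,0],[4,0.3,-9.1],34],[[0,0,0],[4,0.3,-9.1],34],[[0,0,0],[0,0,0],34],[[0,0,0],[0,0,0],34]])

```text
clock: 23.32
position: [0.5388, -0.2689, 0.0961]
ee_rot: [0.78, 0.59, 0.175, 0.114]
ft_force: [0.1, -0.1, -0.4]
grip_width: 0.395
```

```bash
python3 - <<'E'
from h import *
from scipy.spatial.transform import Rotation as R
o=readout.get_obs(); print(o['clock'],o['position'],o['grip_width']*85.4,o['ft_force'],o['joint_pos'].round(2));print(R.from_quat(o['ee_rot']).as_matrix().round(3))
im,i=snap('wrist','w24'); cv2.imwrite('pics/w24b.png',cv2.resize(im,(768,576),interpolation=cv2.INTER_CUBIC))
E
```

```text
23.325 [ 0.53882582 -0.26886041  0.09612257] 33.77298593291739 [ 0.09075613 -0.12897655 -0.38921578] [-0.1   0.16  0.68  2.03 -0.54  0.71  2.22]
[[ 0.243  0.88   0.407]
 [ 0.96  -0.279  0.029]
 [ 0.139  0.384 -0.913]]
```

View pics/w24b.png

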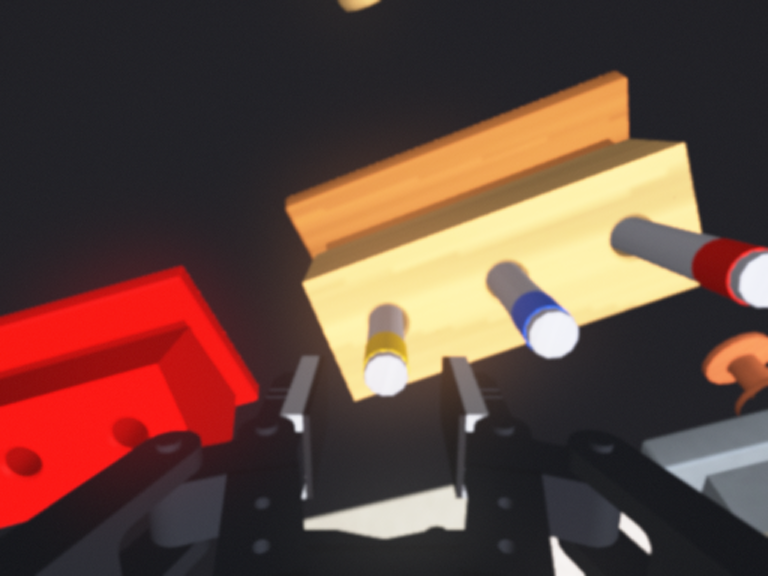

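Request:
play_rows(rows=[[[6,0.7,-12],[0,0,0],32],[[6,0.7,-12],[0,0,0],32],[[6,0.6,-12],[0,0,0],32],[[0,0,0],[0,0,0],32],[[0,0,0],[0,0,0],32]])

```text
clock: 24.0
position: [0.5565, -0.2672, 0.06]
ee_rot: [0.781, 0.588, 0.175, 0.113]
ft_force: [-0.1, -0.3, 0.6]
grip_width: 0.375
```

```bash
python3 - <<'E'
from h import *
o=readout.get_obs(); print(o['clock'],o['position'],o['grip_width']*85.4,o['ft_force'],o['joint_pos'].round(2))
im,i=snap('wrist','w25'); cv2.imwrite('pics/w25b.png',cv2.resize(im,(768,576),interpolation=cv2.INTER_CUBIC))
im,i=snap('scene','s25'); cv2.imwrite('pics/s25b.png',cv2.resize(im[130:240,110:250],None,fx=5,fy=5,interpolation=cv2.INTER_CUBIC))
E
```

```text
24.0 [ 0.55654005 -0.26715977  0.06001265] 31.993874611530895 [-0.08705996 -0.34869008  0.57162703] [-0.06  0.26  0.64  2.03 -0.66  0.66  2.31]
```

View pics/w25b.png

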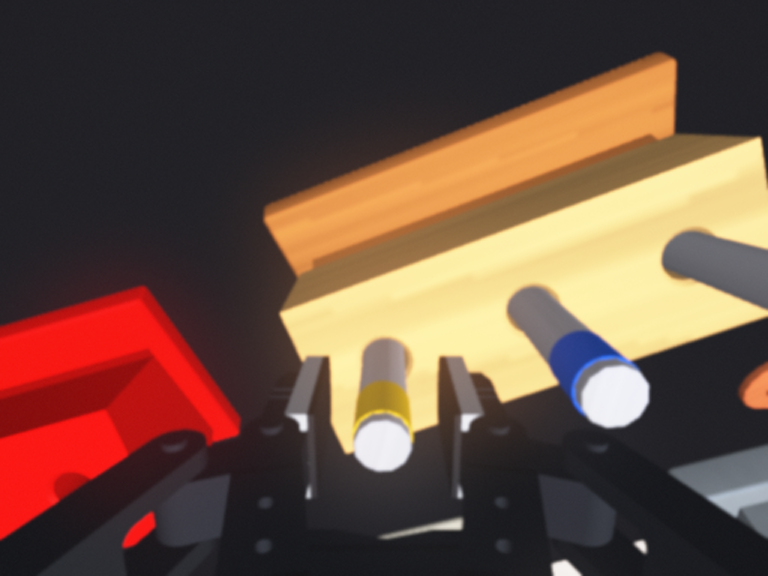

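View pics/s25b.png

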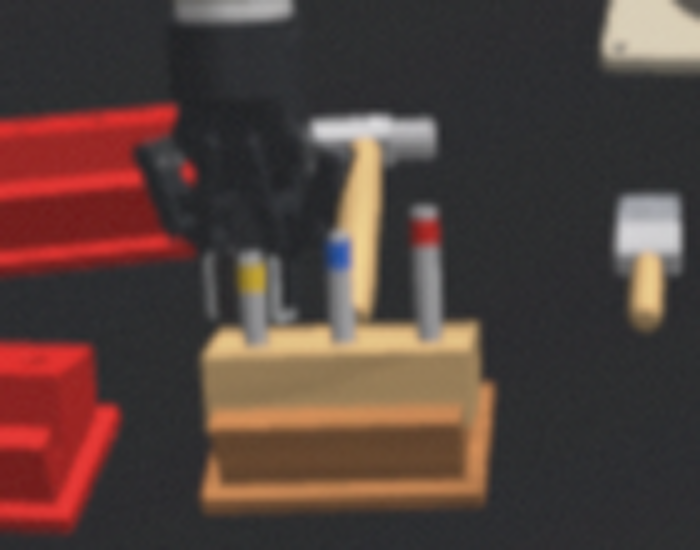

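Yellow punch sits between the pads, band (383,405); clear of blue. Close.

Request:
play_rows(rows=[[[0,0,0],[0,0,0],8],[[0,0,0],[0,0,0],8],[[0,0,0],[0,0,0],8],[[0,0,0],[0,0,0],8]], force=60)

```text
clock: 24.6
position: [0.5568, -0.267, 0.0601]
ee_rot: [0.781, 0.588, 0.175, 0.113]
ft_force: [-3.7, 0.2, 6.2]
grip_width: 0.144
```

```bash
python3 - <<'E'
from h import *
o=readout.get_obs(); print(o['clock'],o['position'],o['grip_width']*85.4,o['ft_force'],o['joint_pos'].round(2))
E
```

```text
24.6 [ 0.55677655 -0.26702334  0.06008946] 12.305537446960995 [-3.74420024  0.19013804  6.16372016] [-0.06  0.26  0.64  2.03 -0.66  0.66  2.31]
```

Request:
play_rows(rows=[[[-4,-0.3,9],[0,0,0],8],[[-5.5,-0.5,14],[0,0,0],8],[[-6,-0.5,15],[0,0,0],8],[[-6,-0.5,15],[0,0,0],8],[[-4,0,30],[0,0,0],8],[[0,0,40],[0,0,0],8],[[0,0,0],[0,0,0],8]])

```text
clock: 25.48
position: [0.5322, -0.2696, 0.1861]
ee_rot: [0.781, 0.588, 0.177, 0.115]
ft_force: [1.5, 0.5, -1.6]
grip_width: 0.146
```

```bash
python3 - <<'E'
from h import *
o=readout.get_obs(); print(o['clock'],o['position'],o['grip_width']*85.4,o['ft_force'],o['joint_pos'].round(2))
im,i=snap('wrist','w26'); cv2.imwrite('pics/w26b.png',cv2.resize(im,(768,576),interpolation=cv2.INTER_CUBIC))
im,i=snap('scene','s26'); cv2.imwrite('pics/s26b.png',cv2.resize(im[90:240,110:250],None,fx=4,fy=4,interpolation=cv2.INTER_CUBIC))
E
```

```text
25.475 [ 0.5321501  -0.26959177  0.18610205] 12.464963625445117 [ 1.52809124  0.4665223  -1.56595784] [-0.17  0.01  0.72  1.95 -0.32  0.86  2.01]
```

View pics/w26b.png

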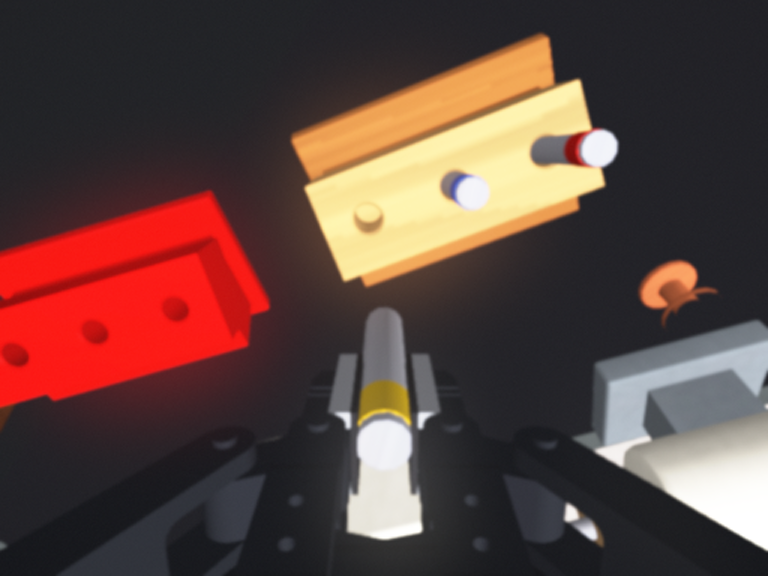

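View pics/s26b.png

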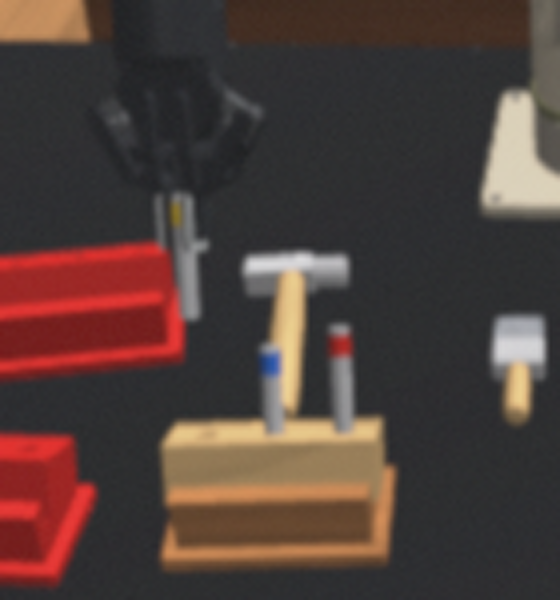

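```bash
python3 - <<'E'
from h import *
from scipy.spatial.transform import Rotation as R
w=ld('w26'); o=readout.get_obs(); Rt=R.from_quat(o['ee_rot']).as_matrix(); p=o['position']
V=lambda x,y:((x+.5)/1.5-.5,(y+.5)/1.5-.5)
def onplane(px):
    q,d=ray(w,V(*px)); q=Rt.T@(q-p); d=Rt.T@d; t=-q[0]/d[0] if abs(d[0])>1e-3 else None; return q,d
T=w['world_from_camera']; print('cam in tool',Rt.T@(T[:3,3]-p)); print((Rt.T@T[:3,:3]).round(3))
# vertical profile: rays projected to tool y-z plane
q,dt=onplane((384,443)); _,df=onplane((384,309))
# unknown tilt a, y0 at grasp plane ; top at z=zt, foot z=zt+84cos
from scipy.optimize import fsolve
def pt(d,z): t=(z-q[2])/d[2]; return q[1]+d[1]*t
for zt in (-.075,-.07,-.065,-.06,-.055,-.05):
    yt=pt(dt,zt)
    def g(a): 
        u=np.array([np.sin(a),np.cos(a)]); n=np.array([np.cos(a),-np.sin(a)])
        f=np.array([yt,zt])+.084*u-.007*n; return f[0]-pt(df,f[1])
    a=fsolve(g,[0.])[0]; print(zt,yt*1000,np.degrees(a))
E
```

```text
cam in tool [ 0.00064347 -0.06822658 -0.17121827]
[[ 1.    -0.001  0.   ]
 [-0.001 -0.959 -0.285]
 [ 0.     0.285 -0.959]]Traceback (most recent call last):
  File "<stdin>", line 18, in <module>
    res = _root_hybr(_wrapped_func, x0, args, jac=fprime, **options)
    retval = _minpack._hybrd(func, x0, args, 1, xtol, maxfev,
                             ml, mu, epsfcn, factor, diag)
ValueError: The array returned by a function changed size between calls
```

```bash
python3 - <<'E'
from h import *
from scipy.spatial.transform import Rotation as R
from scipy.optimize import brentq
w=ld('w26'); o=readout.get_obs(); Rt=R.from_quat(o['ee_rot']).as_matrix(); p=o['position']
V=lambda x,y:((x+.5)/1.5-.5,(y+.5)/1.5-.5)
def rt(px):
    q,d=ray(w,V(*px)); return Rt.T@(q-p),Rt.T@d
q,dt=rt((384,443)); _,df=rt((384,309))
def pt(d,z): return q[1]+d[1]*(z-q[2])/d[2]
for zt in (-.08,-.075,-.07,-.065,-.06,-.055,-.05):
    yt=pt(dt,zt)
    def g(a):
        u=np.array([np.sin(a),np.cos(a)]); n=np.array([np.cos(a),-np.sin(a)])
        f=np.array([yt,zt])+.084*u-.007*n; return f[0]-pt(df,f[1])
    a=brentq(g,-1,1); print(zt,round(yt*1000,2),np.degrees(a), 'y at -.045',yt*1000+np.tan(a)*(-.045-zt)*1000)
E
```

```text
-0.08 -8.86 4.78510731723915 y at -.045 -5.934873718806921
-0.075 -5.61 3.7202196322590413 y at -.045 -3.6602651205836927
-0.07 -2.36 2.6481811621028877 y at -.045 -1.200764195125026
-0.065 0.9 1.568462605663104 y at -.045 1.4443937024109108
-0.06 4.15 0.4805043732870977 y at -.045 4.276393743420012
-0.055 7.4 -0.616286857925986 y at -.045 7.296863423623374
-0.05 10.66 -1.7225420342162325 y at -.045 10.50789934160047
```

Request:
play_rows(rows=[[[-5,30,5],[-0.6,8,0],8],[[-5,40,5],[-0.6,8,0],8],[[-5,50,5],[-0.5,8,0],8],[[-5,50,0],[0,0,0],8],[[-5,50,0],[0,0,0],8],[[-5,50,0],[0,0,0],8],[[-4,50,0],[0,0,0],8],[[-5,50,0],[0,0,0],8],[[0,30,0],[0,0,0],8],[[0,18,0],[0,0,0],8],[[0,0,0],[0,0,0],8],[[0,0,0],[0,0,0],8]])

```text
clock: 27.08
position: [0.4923, 0.1476, 0.1972]
ee_rot: [0.8, 0.601, -0.0, 0.0]
ft_force: [0.9, -0.8, -1.0]
grip_width: 0.143
```

```bash
python3 - <<'E'
from h import *
from scipy.spatial.transform import Rotation as R
o=readout.get_obs(); print(o['clock'],o['position'],o['grip_width']*85.4,o['ft_force'],o['joint_pos'].round(2));print(R.from_quat(o['ee_rot']).as_matrix().round(3))
im,i=snap('wrist','w27'); cv2.imwrite('pics/w27b.png',cv2.resize(im,(768,576),interpolation=cv2.INTER_CUBIC))
im,i=snap('scene','s27'); cv2.imwrite('pics/s27b.png',cv2.resize(im[110:230,250:370],None,fx=5,fy=5,interpolation=cv2.INTER_CUBIC))
E
```

```text
27.075 [0.49227131 0.14763823 0.19722094] 12.219393615668016 [ 0.92758207 -0.81780862 -0.99773231] [-0.68  0.08  0.32  1.78 -0.03  1.28  0.93]
[[ 0.279  0.96  -0.001]
 [ 0.96  -0.279 -0.001]
 [-0.001 -0.    -1.   ]]
```

View pics/w27b.png

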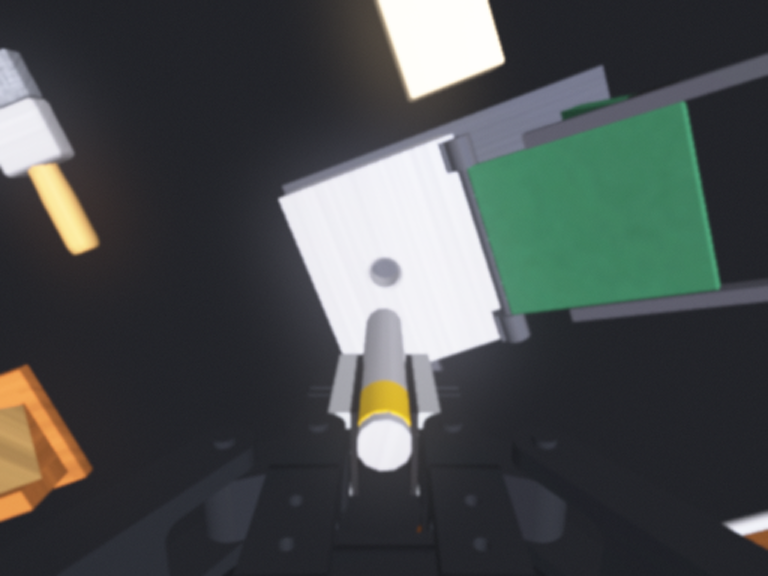

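View pics/s27b.png

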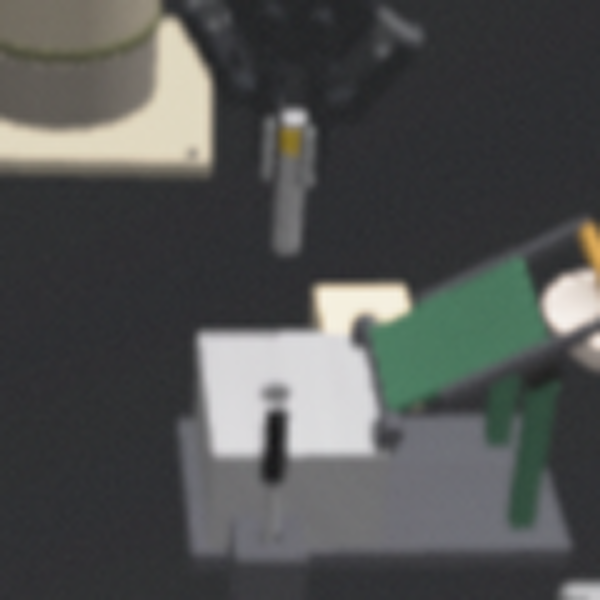

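Request:
play_rows(rows=[[[0,0,-25],[0,0,0],8],[[0,0,-30],[0,0,0],8],[[0,0,-25],[0,0,0],8],[[0,0,0],[0,0,0],8],[[0,0,0],[0,0,0],8]])

```text
clock: 27.8
position: [0.4928, 0.1491, 0.1187]
ee_rot: [0.799, 0.601, 0.001, 0.0]
ft_force: [0.6, 1.5, -0.4]
grip_width: 0.145
```

```bash
python3 - <<'E'
from h import *
from scipy.spatial.transform import Rotation as R
o=readout.get_obs(); print(o['clock'],o['position'],o['grip_width']*85.4,o['ft_force'])
im,i=snap('wrist','w28'); cv2.imwrite('pics/w28b.png',cv2.resize(im[150:310,170:340],None,fx=4,fy=4,interpolation=cv2.INTER_CUBIC)[:600])
im,i=snap('scene','s28'); cv2.imwrite('pics/s28b.png',cv2.resize(im[140:210,270:340],None,fx=8,fy=8,interpolation=cv2.INTER_CUBIC))
E
```

```text
27.8 [0.49279488 0.14911168 0.11869004] 12.410205427546092 [ 0.62597432  1.49684423 -0.4105691 ]
```

View pics/w28b.png

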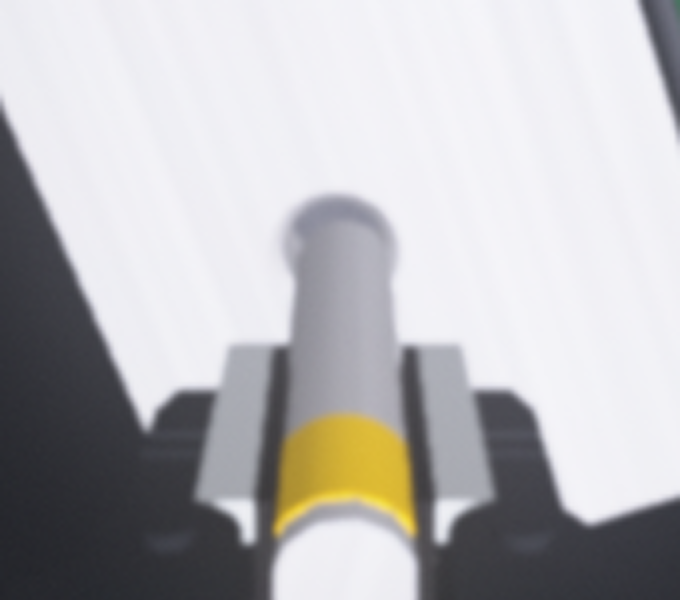

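View pics/s28b.png

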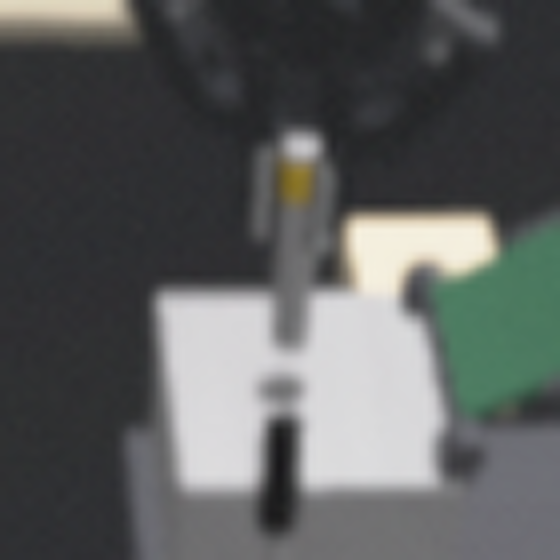

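```bash
python3 - <<'E'
from h import *
from scipy.spatial.transform import Rotation as R
w=ld('w28');s=ld('s28');o=readout.get_obs(); Rt=R.from_quat(o['ee_rot']).as_matrix()
C=lambda x,y:((x+.5)/4-.5+170,(y+.5)/4-.5+150)
S=lambda x,y:((x+.5)/8-.5+270,(y+.5)/8-.5+140)
so=atz(w,C(340,251),.08); so2=atz(s,S(281,387),.08); print('sock w',so,'s',so2)
for z in (.095,.098,.101):
    f=atz(w,C(345,217),z)+Rt[:,1]*.007
    d=s['world_from_camera'][:3,3]-f; d[2]=0; d/=np.linalg.norm(d)
    f2=atz(s,S(288,349),z)-d*.007
    print(z,'foot w',f,'move',(so-f)*1000,' s',f2,'move',(so2-f2)*1000)
print(tri([(w,C(345,217)),(s,S(288,343))]))
E
```

```text
sock w [0.49616364 0.14839392 0.08      ] s [0.49172624 0.14952377 0.08      ]
0.095 foot w [0.49290479 0.15014924 0.09500884] move [  3.25884854  -1.75532192 -15.00883612]  s [0.48169628 0.15185857 0.095     ] move [ 10.02995577  -2.33479737 -15.        ]
0.098 foot w [0.49196036 0.15041842 0.09800884] move [  4.20328252  -2.02450172 -18.00883612]  s [0.48591709 0.15154797 0.098     ] move [  5.80914752  -2.02419467 -18.        ]
0.101 foot w [0.49101592 0.1506876  0.10100884] move [  5.14771649  -2.29368152 -21.00883612]  s [0.4901379  0.15123736 0.101     ] move [  1.5883392   -1.71358962 -21.        ]
(array([0.48592796, 0.15177643, 0.0956846 ]), [np.float64(0.6396691909912676), np.float64(0.12886935612836384)])
```

Request:
play_rows(rows=[[[4.3,-2,0],[0,0,0],8],[[0,0,-10],[0,0,0],8],[[0,0,0],[0,0,0],8],[[0,0,0],[0,0,0],8]])

```text
clock: 28.4
position: [0.4963, 0.1474, 0.1074]
ee_rot: [0.799, 0.601, -0.0, -0.0]
ft_force: [-1.1, 0.5, -0.4]
grip_width: 0.146
```

```bash
python3 - <<'E'
from h import *
from scipy.spatial.transform import Rotation as R
o=readout.get_obs(); print(o['clock'],o['position'],o['grip_width']*85.4,o['ft_force'])
im,i=snap('wrist','w29'); cv2.imwrite('pics/w29b.png',cv2.resize(im[150:310,170:340],None,fx=4,fy=4,interpolation=cv2.INTER_CUBIC)[:600])
im,i=snap('scene','s29'); cv2.imwrite('pics/s29b.png',cv2.resize(im[140:210,270:340],None,fx=8,fy=8,interpolation=cv2.INTER_CUBIC))
E
```

```text
28.4 [0.49626176 0.1473818  0.10736299] 12.439667393609636 [-1.13288112  0.45341654 -0.42876564]
```

View pics/w29b.png

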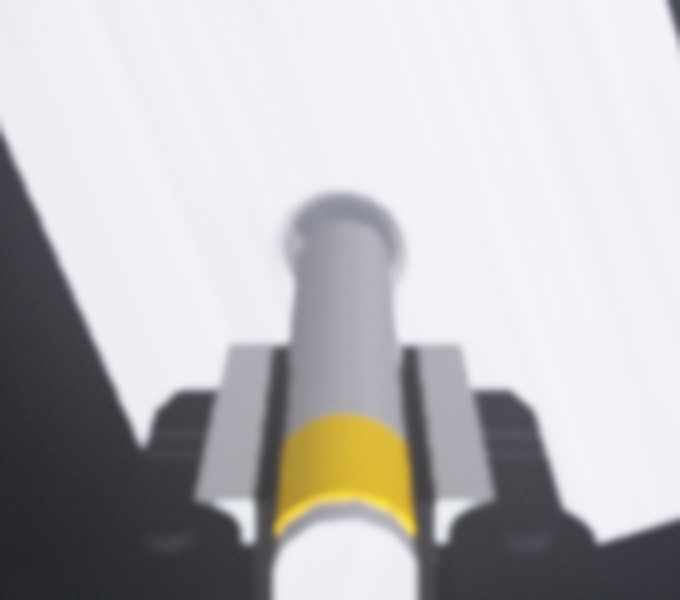

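View pics/s29b.png

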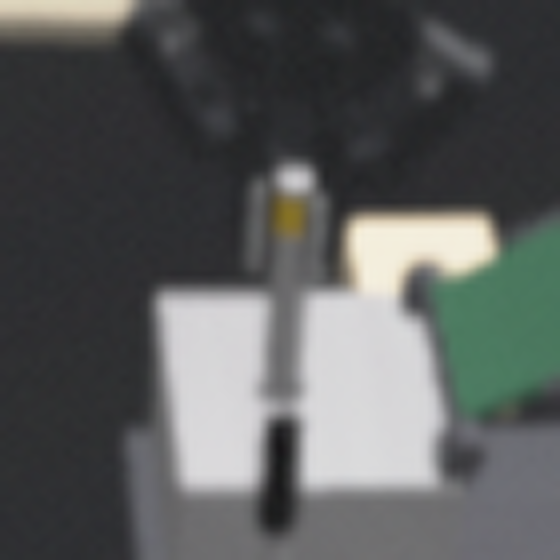

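```bash
python3 - <<'E'
from h import *
from scipy.spatial.transform import Rotation as R
w=ld('w29');o=readout.get_obs(); Rt=R.from_quat(o['ee_rot']).as_matrix()
C=lambda x,y:((x+.5)/4-.5+170,(y+.5)/4-.5+150)
so=atz(w,C(344.5,250),.08)
for z in (.084,.087,.09):
    f=atz(w,C(345.5,217),z)+Rt[:,1]*.007
    print(z,'sock',so,'foot w',f,'move',(so-f)*1000)
E
```

```text
0.084 sock [0.4957785  0.14848604 0.08      ] foot w [0.49626295 0.14850035 0.08399942] move [-0.48444779 -0.01431104 -3.99941722]
0.087 sock [0.4957785  0.14848604 0.08      ] foot w [0.49532319 0.14876962 0.08699942] move [ 0.45530387 -0.28358977 -6.99941722]
0.09 sock [0.4957785  0.14848604 0.08      ] foot w [0.49438344 0.1490389  0.08999942] move [ 1.39505554 -0.5528685  -9.99941722]
```

Request:
play_rows(rows=[[[0.5,0,-4],[0,0,0],8],[[0,0,-4],[0,0,0],8],[[0,0,0],[0,0,0],8]])

```text
clock: 28.88
position: [0.4966, 0.1473, 0.0991]
ee_rot: [0.799, 0.601, -0.0, -0.0]
ft_force: [0.1, 0.5, -0.6]
grip_width: 0.145
```

Request:
play_rows(rows=[[[0,0,-3],[0,0,0],8],[[0,0,-3],[0,0,0],8],[[0,0,0],[0,0,0],8]])

```text
clock: 29.25
position: [0.4967, 0.1474, 0.0932]
ee_rot: [0.799, 0.601, -0.0, -0.0]
ft_force: [0.6, -0.5, -1.0]
grip_width: 0.147
```

Request:
play_rows(rows=[[[0,0,-5],[0,0,0],8],[[0,0,-4],[0,0,0],8],[[0,0,0],[0,0,0],8]])

```text
clock: 29.62
position: [0.4966, 0.1473, 0.0841]
ee_rot: [0.799, 0.601, -0.0, -0.0]
ft_force: [0.5, -0.2, -0.9]
grip_width: 0.146
```

Request:
play_rows(rows=[[[0,0,-3],[0,0,0],8],[[0,0,-2],[0,0,0],8],[[0,0,0],[0,0,0],8]])

```text
clock: 30.0
position: [0.4968, 0.1473, 0.0794]
ee_rot: [0.799, 0.601, -0.0, -0.0]
ft_force: [0.4, -0.3, -1.1]
grip_width: 0.145
```

Request:
play_rows(rows=[[[0,0,-2],[0,0,0],8],[[0,0,-1.5],[0,0,0],8],[[0,0,0],[0,0,0],8]])

```text
clock: 30.38
position: [0.4972, 0.1475, 0.0768]
ee_rot: [0.799, 0.601, 0.0, -0.0]
ft_force: [-2.2, -0.7, 6.9]
grip_width: 0.147
```

Request:
play_rows(rows=[[[0,0,0.5],[0,0,0],34],[[0,0,0],[0,0,0],34],[[0,0,0],[0,0,0],34],[[0,0,15],[0,0,0],34],[[0,0,30],[0,0,0],34],[[0,0,40],[0,0,0],34],[[0,0,50],[0,0,0],34],[[-15,-20,10],[0,0,0],34],[[-15,-20,0],[0,0,0],34],[[-10,-20,0],[0,0,0],34],[[0,0,0],[0,0,0],34]])

```text
clock: 31.75
position: [0.4567, 0.0859, 0.2222]
ee_rot: [0.8, 0.601, 0.0, -0.0]
ft_force: [-0.3, -0.1, 0.3]
grip_width: 0.402
```

```bash
python3 - <<'E'
from h import *
o=readout.get_obs(); print(o['clock'],o['position'],o['grip_width']*85.4,o['ft_force'])
im,i=snap('wrist','w30'); cv2.imwrite('pics/w30b.png',cv2.resize(im,(768,576),interpolation=cv2.INTER_CUBIC))
im,i=snap('scene','s30'); cv2.imwrite('pics/s30b.png',cv2.resize(im[120:240,130:400],None,fx=2.9,fy=2.9,interpolation=cv2.INTER_CUBIC))
cv2.imwrite('pics/s30c.png',cv2.resize(im[150:220,275:345],None,fx=8,fy=8,interpolation=cv2.INTER_CUBIC))
im,i=snap('top','t30'); cv2.imwrite('pics/t30b.png',cv2.resize(im[100:320,50:450],None,fx=2,fy=2,interpolation=cv2.INTER_CUBIC))
E
```

```text
31.75 [0.45669498 0.08585184 0.22216594] 34.346921410079375 [-0.34180134 -0.12026516  0.31669899]
```

View pics/w30b.png

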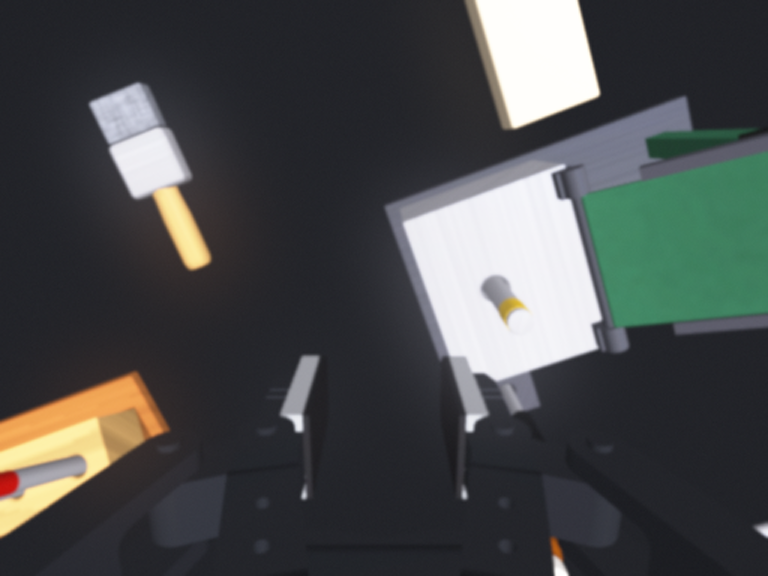

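View pics/s30b.png

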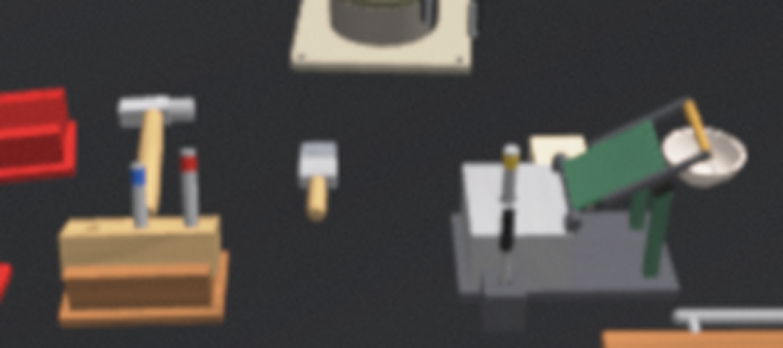

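View pics/s30c.png

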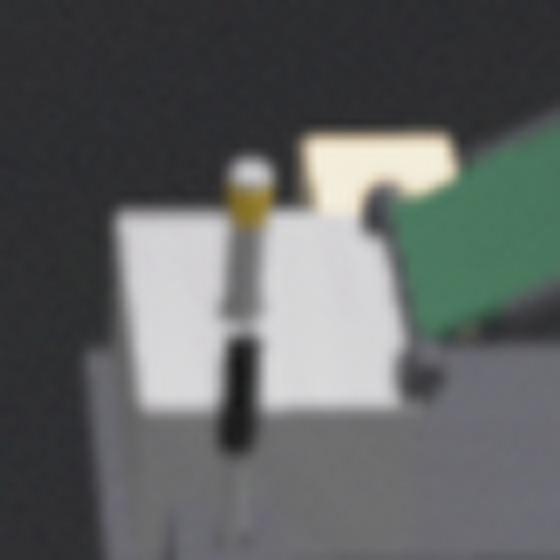

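View pics/t30b.png

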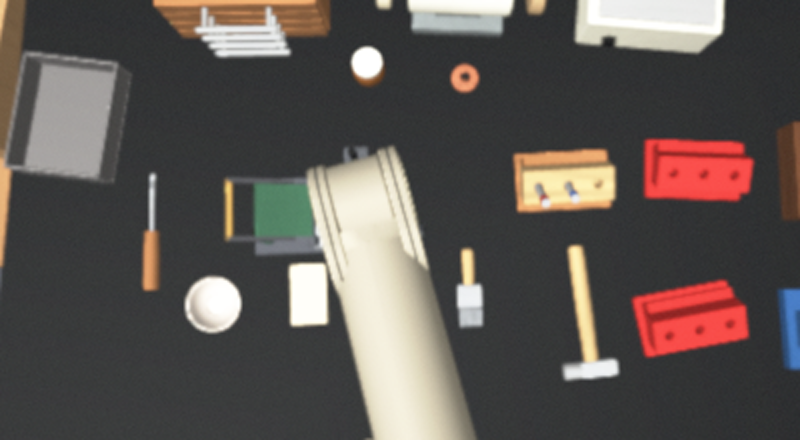

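```bash
python3 - <<'E'
from h import *
w=ld('w30');s=ld('s30')
a=((516.5)/1.5-.5,(320.5)/1.5-.5); b=(252.5/8-.5+275,168.5/8-.5+150)
print(tri([(w,a),(s,b)])); print('at .140',atz(w,a,.140),'sock .4958 .1482')
print(manip.hand_in())
E
```

```text
(array([0.49372379, 0.14814953, 0.1424162 ]), [np.float64(2.425911392309087), np.float64(0.6369601376355017)])
at .140 [0.49467166 0.14671286 0.14      ] sock .4958 .1482
the job is handed in; nothing more can be done
None
```

The job is done and handed in at about 32 s of the 72 s allowed; the hand-in reported no verdict.

**What I did**
- **Cover:** I lifted it by the brass bar, swung it past vertical, and lowered it slowly onto its posts, with contact at about 150°. It was still resting there in the last pictures.
- **Depth probe:** The rod touched bottom about 25 mm down. The exposed length of shaft in the picture also fitted a 24 mm socket.
- **Rod:** It went back into its hole in the boss and was still standing upright in the last pictures.
- **Punch:** I stood the short punch (yellow band) in the socket. It reached bottom at the expected height, with 7 N felt.

**Last checks**
- The punch top measured 142 mm above the bench, against 140 mm expected, so it shows about 62 mm. It stands within about 2 mm of the socket axis.
- The blue and red punches are still in the rack. The bystanders look unmoved, judged by eye, and the gripper is clear of everything.

**Disagreements**
- The finger ends sat about 27 mm behind the reported TCP. My first close on the bar missed because of this, and I corrected for it afterwards.
- The wrist camera and the two fixed cameras disagreed by about 2 mm.

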